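# Make up two welding kits

### The job

Make up the two weld kits from the stock on the bench. The tray with two outlines gets the pipe piece, standing upright on the round outline, and the large hex nut on the hexagon; the tray with three outlines gets the flat bar and the square bar, each lying along and inside its own rectangle, and the small hex nut on the hexagon. Centre every part on its outline and leave it lying flat (the pipe standing) on the tray floor, let go and at rest.

Things in the scene. Friction and masses are not known exactly. Their poses are not given: they have to be found in the camera images.
- pipe_piece_centre (a point): dark steel pipe piece standing on end, 48 mm outside diameter, 55 mm tall, open through the middle. Position: its centre, half-way up; z along the pipe (up)
- large_nut_centre (a point): the larger bright steel hex nut, lying flat: 30 mm across the flats, 35 mm across the corners, 16 mm high. Position: its centre, half-way up; x across one pair of flats, y through two corners, z up
- small_nut_centre (a point): the smaller bright steel hex nut, lying flat: 24 mm across the flats, 28 mm across the corners, 13 mm high. Position: its centre, half-way up; x across one pair of flats, y through two corners, z up
- flat_bar_centre (a point): dark flat bar offcut lying flat, 40 x 110 x 8 mm. Position: its centre, half-way up; x across the 40 mm width, y along the length, z up
- square_bar_centre (a point): bright square bar offcut, 16 x 72 x 16 mm. Position: its centre, half-way up; x across the 16 mm width, y along the length, z up
- pipe_tray: fixed dark steel tray, 200 x 150 mm, rim 10 mm high and 3 mm thick, floor 4 mm above its underside, standing left or right on the bench, with two white outlines a few mm larger than the parts. Origin: underside centre; x along its long side, z up. Outline centres on y = 0: circle (pipe) at x -48 mm, hexagon (large nut) at x +48 mm
- bar_tray: fixed dark steel tray, 250 x 150 mm, rim 10 mm high and 3 mm thick, floor 4 mm above its underside, standing left or right on the bench, with three white outlines a few mm larger than the parts. Origin: underside centre; x along its long side, z up. Outline centres on y = 0: wide rectangle (flat bar) at x -78 mm, narrow rectangle (square bar) at x 0, both lengthwise along y; hexagon (small nut) at x +78 mm
- fume_nozzle_left: obstacle, not to be handled: grey fume nozzle on a fixed stand at the back left, 250 mm tall; its funnel mouth (130 mm wide, 118 to 246 mm above the bench) reaches 85 mm from the origin towards the robot. Origin: underside of the stand, x away from the robot
Not all that is in view belongs to the job. Of the things like the part that bears square_bar_centre, leave any that is yellow; of the rest the larger one is meant.

How it is judged (in metres and radians):
At the end, for the whole second after the job is handed in: Each part rests flat on its tray's floor (centre height within 3 mm for flat bar and small nut, 4 mm for others), centre within 12 mm of its outline's centre along tray x and y; pipe upright within 0.12 rad; bars along their rectangles within 0.26 rad, either way round; nuts at any yaw (x of pipe_piece_centre in the frame of pipe_tray between -0.06 and -0.036 m and y of pipe_piece_centre in the frame of pipe_tray between -0.012 and 0.012 m and z of pipe_piece_centre in the frame of pipe_tray between 0.0275 and 0.0355 m and angle between pipe_piece_centre's own z axis and vertical below 0.12 rad and x of large_nut_centre in the frame of pipe_tray between 0.036 and 0.06 m and y of large_nut_centre in the frame of pipe_tray between -0.012 and 0.012 m and z of large_nut_centre in the frame of pipe_tray between 0.008 and 0.016 m and x of flat_bar_centre in the frame of bar_tray between -0.09 and -0.066 m and y of flat_bar_centre in the frame of bar_tray between -0.012 and 0.012 m and z of flat_bar_centre in the frame of bar_tray between 0.005 and 0.011 m and angle between the y axis of each of flat_bar_centre, square_bar_centre and the y axis of bar_tray, either way round below 0.26 rad and x of square_bar_centre in the frame of bar_tray between -0.012 and 0.012 m and y of square_bar_centre in the frame of bar_tray between -0.012 and 0.012 m and z of square_bar_centre in the frame of bar_tray between 0.008 and 0.016 m and x of small_nut_centre in the frame of bar_tray between 0.066 and 0.09 m and y of small_nut_centre in the frame of bar_tray between -0.012 and 0.012 m and z of small_nut_centre in the frame of bar_tray between 0.0075 and 0.0135 m); the robot touches nothing.
It also fails if it takes over 125 s, if anything falls off the work surface, if the arm or the gripper's body presses on something with over 40 N, if the wrist force passes 120 N, or if a joint passes its speed limit or range.

### The arm

A 7-joint arm with a two-finger parallel gripper is mounted at the origin on a cart in front of the work surface, level with it; the furniture and walls round the work are solid. World frame = base frame: x ahead of the robot, y to its left, z up, the work surface at z = 0. Lengths are in mm, angles in rad, forces in N, time in s.
With the tool pointing down it reaches from about 375 to 925 mm from the base axis. Payload 3.1 kg.
Tool frame: the origin (TCP) lies at the very end of the fingers, on their centre line; the grasp point (between the pads) lies env.tcp_to_grasp behind it (env.tcp_to_grasp is the distance from the TCP to the grasp point, in mm); z points along the fingers, y is the line along which they close (so a half turn about z gives the same grasp; the last joint's range is limited). The gripper opens to 85 mm and grips with 20 to 120 N. Pads are 22 mm wide; open, the fingers measure 114 mm over their backs; the gripper's body (76 mm by 85 mm) begins 54 mm behind the grasp point. The pads swing forward as they close: fully open they stand 13 mm farther back than shut.
Start: joints at [1.056, 0.383, 0.044, 1.598, -0.018, 1.161, -0.05], TCP at [263.163, -594.347, 231.269] pointing down, gripper open.
Joint ranges: [-2.61, 2.61], [-0.41, 2.15], [-1.48, 1.57], [0, 2.5], [-1.57, 4.71], [0.05, 1.97], [-2.85, 2.85]. Speed limits (rad/s): [2.79, 2.79, 3.14, 3.14, 3.14, 3.14, 3.14].

### API

Orientations are given as a 3x3 rotation matrix whose columns are the frame's x, y, z axes.
In Python, from plant import env gives the robot as it stands.
- The arm moves only by the shell command python3 -m creep 'ROWS'. ROWS is JSON, a list of rows, each an object with "delta_pos": the shift along the tool's x, y, z in m, a list of three; "turn": the turn, a rotation vector about the tool's x, y, z in rad, a list of three; "fingers": the opening, from 0 (shut) to 1 (fully open). A call has 1 to 20 rows; each row shifts and turns the commanded pose from where the row before left it, along the tool's axes as they then stand; what a row does not reach is not made up. A row lasts 1/10 s, in which the tool goes at most 50 mm and 8.59 degrees, less where a joint would pass 70% of its speed; a pose out of reach is approached as far as the arm can. A call with a gripper value outside its range is refused whole. The fingers move at their own pace and stop on an object; the grip force is fixed at half the most. Time passes only in rows, so rows that do not move let the fingers close. It gives the time, the measured TCP pose, the force, the opening and the grip force at its end, in the units of the state.
- env.get_state(): the state, without advancing time (a new reading comes with each control period).
- env.snapshot(name): name is "scene" or "side" or "wrist"; returns the picture (384x512x3 uint8, red, green, blue); there is no depth.
- env.get_calibration(name): a dict with "fovy" (degrees; the focal length in pixels is half the picture's height over the tangent of half this angle, whatever the lens; pixels are square), "cx", "cy" (the principal point, pixels), "view" (4x4, takes a point from world to camera coordinates); the wrist camera has in their place "tool_from_camera" (4x4, takes a point from camera to tool coordinates, whose origin is the TCP and whose axes are the flange's). Camera axes: x right, y up, looking along -z (the intrinsics and any distortion apply to the point x, -y, -z); pixel columns grow to the right and rows downward; lengths in mm; the calibration is good to about 2 mm. The wrist camera is an equidistant fisheye: a pixel r from the principal point sees the ray r / f radians off the axis. A picture is of the moment at which its call begins: read the wrist's pose just before it. get_calibration takes no time and is no camera call.
- env.job_done(): hands the job in; it is judged then, once.
The state is a dict: "t": time; "joint_pos": joint angles; "joint_vel": joint speeds; "tau": joint torques, N m; "tool_pos": TCP position; "tcp_rot": TCP orientation; "ft_force": force on the tool from outside, world axes, zero at the start; "wrist_torque": the same for the moment, N m; "grip_width": finger opening in mm; "gripper_force": force on a finger pad.
Only numpy, scipy, OpenCV 4.12 (cv2) and the standard library are available. Lean on these libraries where they do the work, as an engineer would, in place of code of your own. Each camera call takes 0.05 s, during which the arm holds its last target. There are 200 camera calls.

## Working session

There is one attempt and no reset: what is moved stays moved. The work goes in short steps, Python scripts to look and compute and a shell command to move; the robot and the scene stay as the last step left them, time stands still between calls to the robot, and variables do not carry over. Pictures are saved under pics/ and viewed, at most 14 in all, crops included, and the job is handed in when it is done.

```bash
ls; mkdir -p pics
python3 - <<'E'
from plant import env
import cv2,numpy as np
np.set_printoptions(precision=3,suppress=True)
print(env.get_state()); print(env.tcp_to_grasp)
for n in("scene","side","wrist"):
    print(n,env.get_calibration(n))
    im=env.snapshot(n); np.save(f'pics/{n}0.npy',im)
    cv2.imwrite(f'pics/{n}0.png',cv2.resize(im[...,::-1],(800,600),interpolation=cv2.INTER_CUBIC))
E
```

```text
pics
{'t': 0.0, 'joint_pos': array([ 1.056,  0.384,  0.044,  1.6  , -0.018,  1.161, -0.05 ]), 'joint_vel': array([ 0.001, -0.001,  0.   ,  0.001,  0.   , -0.   , -0.001]), 'tau': array([  0.   , -43.346,   1.024, -24.951,   0.011,   0.011,  -0.   ]), 'tool_pos': array([ 262.748, -593.511,  229.878]), 'tcp_rot': array([[ 0.914,  0.405, -0.001],
       [ 0.405, -0.914,  0.002],
       [-0.   , -0.003, -1.   ]]), 'ft_force': array([ 0.145, -0.349,  0.5  ]), 'wrist_torque': array([-0.054,  0.027, -0.042]), 'gripper_force': 0.0, 'grip_width': 85.53201228397816}
18.700000000000003
scene {'fovy': 52.62433160638079, 'cx': 257.3705512645888, 'cy': 192.51934374830125, 'view': array([[  -0.527,   -0.85 ,   -0.008,  281.127],
       [   0.609,   -0.384,    0.694, -386.275],
       [  -0.593,    0.361,    0.72 , -966.765],
       [   0.   ,    0.   ,    0.   ,    1.   ]])}
side {'fovy': 56.31698240944355, 'cx': 254.16201398246048, 'cy': 189.20021540083798, 'view': array([[  -0.544,   -0.839,   -0.011,  307.984],
       [   0.63 ,   -0.417,    0.655, -422.42 ],
       [  -0.554,    0.349,    0.756, -619.152],
       [   0.   ,    0.   ,    0.   ,    1.   ]])}
wrist {'fovy': 65.70646984690485, 'cx': 254.0018611670372, 'cy': 187.06026188864087, 'tool_from_camera': array([[   0.   ,    0.961,    0.278,   71.192],
       [   1.   ,   -0.   ,   -0.   ,    0.481],
       [  -0.   ,    0.278,   -0.961, -141.198],
       [   0.   ,    0.   ,    0.   ,    1.   ]])}
```

View pics/scene0.png

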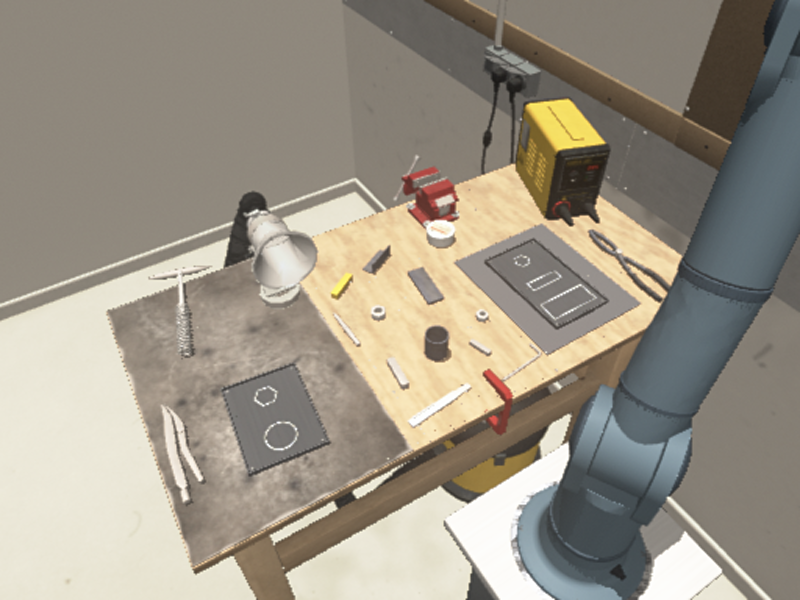

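View pics/side0.png

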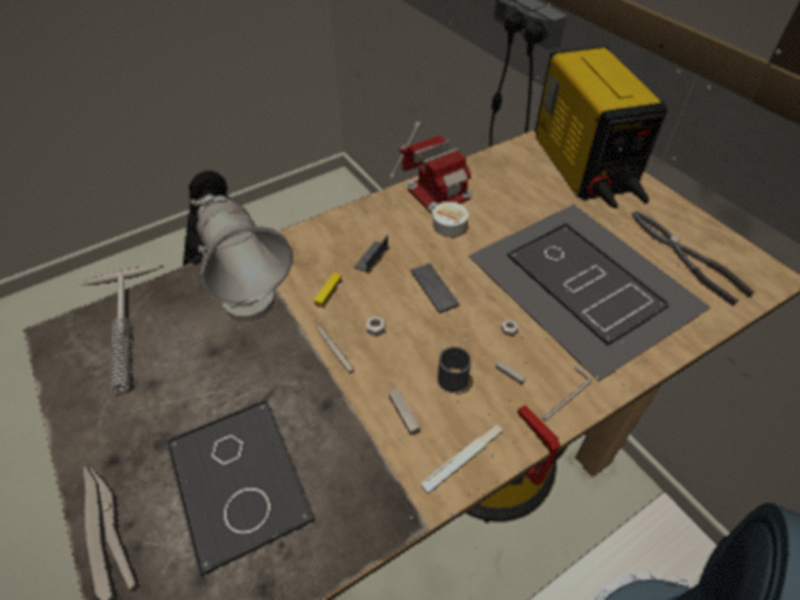

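Square-bar candidates (scene picture at 800 px): yellow (342,286), which I leave; grey (397,372), the larger one; grey (480,347), the smaller one. The larger grey bar is the one meant. The angle iron at (377,258) is a decoy for the flat bar at (425,285). The nuts are at (378,312) (large) and (482,315) (small), and the pipe is at (436,343). The three-outline tray is at the right (540,280) and the two-outline tray at the left (275,415).

```bash
cat > h.py <<'E'
from plant import env
import cv2,numpy as np
np.set_printoptions(precision=1,suppress=True)
def cast(name,uv,z,st=None):
    c=env.get_calibration(name); uv=np.atleast_2d(np.array(uv,float))
    f=192/np.tan(np.radians(c['fovy']/2)); x=(uv[:,0]-c['cx'])/f; y=(uv[:,1]-c['cy'])/f
    if name=='wrist':
        r=np.hypot(x,y)+1e-9; d=np.c_[x/r*np.sin(r),-y/r*np.sin(r),-np.cos(r)]
        T=c['tool_from_camera']; R=st['tcp_rot']@T[:3,:3]; o=st['tool_pos']+st['tcp_rot']@T[:3,3]
    else:
        d=np.c_[x,-y,-np.ones_like(x)]; V=np.linalg.inv(c['view']); R=V[:3,:3]; o=V[:3,3]
    d=d@R.T
    return o+d*((z-o[2])/d[:,2])[:,None]
def project(name,p,st=None):
    c=env.get_calibration(name); p=np.atleast_2d(np.array(p,float)); f=192/np.tan(np.radians(c['fovy']/2))
    if name=='wrist':
        T=c['tool_from_camera']; q=((p-st['tool_pos'])@st['tcp_rot']-T[:3,3])@T[:3,:3]
        q=q*[1,-1,-1]; h=np.hypot(q[:,0],q[:,1]); a=np.arctan2(h,q[:,2]); return np.c_[q[:,0]/h,q[:,1]/h]*a[:,None]*f+[c['cx'],c['cy']]
    q=(np.c_[p,np.ones(len(p))]@c['view'].T)[:,:3]*[1,-1,-1]
    return q[:,:2]/q[:,2:]*f+[c['cx'],c['cy']]
E
python3 - <<'E'
from h import *
s=512/800
P={'pipe':((436,331),(454,355),55),'large':((378,310),(375,323),16),'small':((482,314),(510,325),13),'flat':((425,284),(434,286),8),
'sq':((396,370),(403,409),16),'sqsmall':((480,346),(510,371),12),'hexL':((265,396),(227,449),4),'circ':((281,436),(247,511),4),
'hexB':((522,261),(553,253),4),'narrow':((544,281),(585,278),4),'wide':((568,301),(618,307),4),'nozzlebase':((280,295),(248,305),0),'vise':((436,215),(445,200),0),'cup':((440,234),(450,219),30),'angle':((377,258),(372,253),10),'rule':((440,405),(462,458),2),'saw/clamp':((500,400),(540,425),5)}
for k,(a,b,z) in P.items(): print(k,cast('scene',np.array(a)*s,z)[0],cast('side',np.array(b)*s,z)[0])
E
```

```text
pipe [453.9 -30.5  55. ] [453.1 -28.7  55. ]
large [597.4  21.1  16. ] [597.1  23.6  16. ]
small [ 471.2 -162.2   13. ] [ 472.5 -161.9   13. ]
flat [ 616.8 -112.4    8. ] [ 616.1 -110.1    8. ]
sq [439.2  72.4  16. ] [437.4  73.1  16. ]
sqsmall [ 403.  -105.8   12. ] [ 403.7 -103.5   12. ]
hexL [527.7 313.1   4. ] [527.1 314.2   4. ]
circ [430.3 323.    4. ] [429.5 325.1   4. ]
hexB [ 563.  -349.5    4. ] [ 563.8 -346.2    4. ]
narrow [ 484.1 -348.3    4. ] [ 485.1 -349.7    4. ]
wide [ 407.9 -350.9    4. ] [ 405.3 -347.5    4. ]
nozzlebase [767.5 176.6   0. ] [764.6 182.1   0. ]
vise [ 819.4 -279.4    0. ] [ 804.2 -272.1    0. ]
cup [ 722.1 -224.1   30. ] [ 724.5 -223.8   30. ]
angle [748.4 -63.8  10. ] [746.  -60.6  10. ]
rule [333.3  39.7   2. ] [333.8  42.1   2. ]
saw/clamp [280.5 -61.8   5. ] [311.2 -82.8   5. ]
```

```bash
python3 -m creep '[{"delta_pos":[0,0,-0.0125],"turn":[0,0,-0.1442],"fingers":1},{"delta_pos":[0,0,-0.0125],"turn":[0,0,-0.1442],"fingers":1},{"delta_pos":[0,0,-0.0125],"turn":[0,0,-0.1442],"fingers":1},{"delta_pos":[0,0,-0.0125],"turn":[0,0,-0.1442],"fingers":1},{"delta_pos":[0,0,-0.0125],"turn":[0,0,-0.1442],"fingers":1},{"delta_pos":[0,0,-0.0125],"turn":[0,0,-0.1442],"fingers":1},{"delta_pos":[0,0,-0.0125],"turn":[0,0,-0.1442],"fingers":1},{"delta_pos":[0,0,-0.0125],"turn":[0,0,-0.1442],"fingers":1}]'
python3 -m creep '[{"delta_pos":[0.04,0.02,0],"turn":[0,0,0],"fingers":1},{"delta_pos":[0.04,0.02,0],"turn":[0,0,0],"fingers":1},{"delta_pos":[0.04,0.02,0],"turn":[0,0,0],"fingers":1},{"delta_pos":[0.04,0.02,0],"turn":[0,0,0],"fingers":1},{"delta_pos":[0.04,0.02,0],"turn":[0,0,0],"fingers":1},{"delta_pos":[0.04,0.02,0],"turn":[0,0,0],"fingers":1},{"delta_pos":[0.04,0.02,0],"turn":[0,0,0],"fingers":1},{"delta_pos":[0.04,0.02,0],"turn":[0,0,0],"fingers":1},{"delta_pos":[0.04,0.02,0],"turn":[0,0,0],"fingers":1},{"delta_pos":[0.04,0.02,0],"turn":[0,0,0],"fingers":1},{"delta_pos":[0.04,0.02,0],"turn":[0,0,0],"fingers":1},{"delta_pos":[0.04,0.02,0],"turn":[0,0,0],"fingers":1},{"delta_pos":[0,0,0],"turn":[0,0,0],"fingers":1},{"delta_pos":[0,0,0],"turn":[0,0,0],"fingers":1}]'
cat > snap.py <<'E'
import sys,pickle
from h import *
st=env.get_state(); im=env.snapshot('wrist'); n=sys.argv[1]
pickle.dump((st,im),open(f'pics/{n}.pkl','wb'))
cv2.imwrite(f'pics/{n}.png',cv2.resize(im[...,::-1],(800,600),interpolation=cv2.INTER_CUBIC))
print(st['t'],st['tool_pos'],st['tcp_rot'].round(3).tolist(),st['joint_pos'],st['grip_width'])
E
python3 snap.py w1
```

```text
t: 0.95
tool_pos: [262.9, -594.0, 331.1]
tcp_rot: [[-0.005, 1.0, -0.001], [1.0, 0.005, 0.001], [0.001, -0.001, -1.0]]
ft_force: [-0.1, -0.1, 0.1]
grip_width: 85.7
gripper_force: 0.0
t: 2.35
tool_pos: [503.5, -112.9, 331.0]
tcp_rot: [[-0.004, 1.0, -0.001], [1.0, 0.004, -0.0], [-0.0, -0.001, -1.0]]
ft_force: [0.4, -0.9, -0.4]
grip_width: 85.6
gripper_force: 0.0
2.35 [ 503.5 -112.9  331. ] [[-0.004, 1.0, -0.001], [1.0, 0.004, -0.0], [-0.0, -0.001, -1.0]] [ 0.7  0.1 -0.5  1.8  0.   1.3  0.1] 85.62602436134063
```

View pics/w1.png

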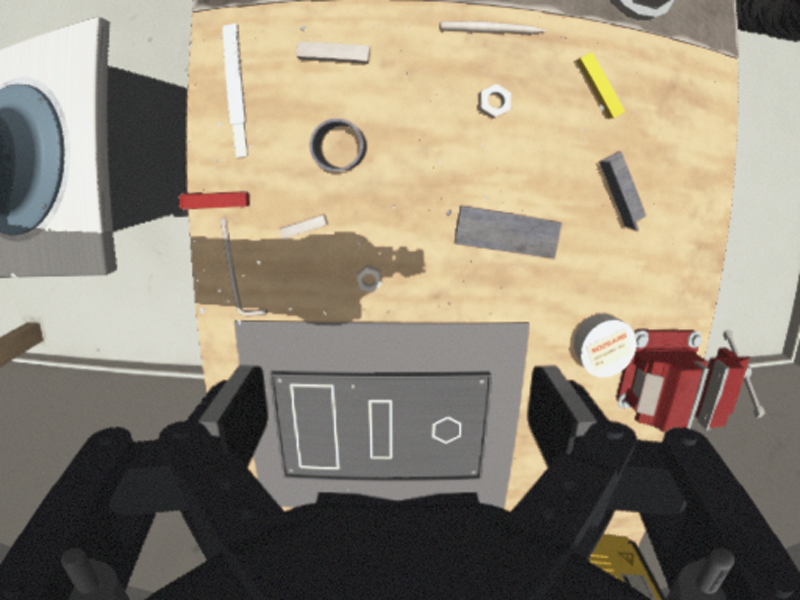

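The wrist view (800 px) shows pipe (338,145), large nut (495,101), small nut (369,278, in shadow), flat bar (508,232), square bar (333,52) and bar tray outlines (315/381/447, 429). Next I refine these with contours.

Run:
```python
import pickle
from h import *
st,im=pickle.load(open('pics/w1.pkl','rb')); s=.64
hsv=cv2.cvtColor(im,cv2.COLOR_RGB2HSV)
m=((hsv[...,1]<70)*255).astype(np.uint8); 
P={'pipe':((338,145),55,0),'large':((495,101),16,0),'small':((369,278),13,0),'flat':((508,232),8,0),'sq':((333,52),16,0)}
for k,(uv,z,_) in P.items():
    u,v=(np.array(uv)*s).astype(int); 
    cs,_h=cv2.findContours(m,cv2.RETR_EXTERNAL,cv2.CHAIN_APPROX_NONE)
    c=max([c for c in cs if cv2.pointPolygonTest(c,(float(u),float(v)),True)>-6 ],key=cv2.contourArea)
    w=cast('wrist',c[:,0],z,st)[:,:2]; r=cv2.minAreaRect(w.astype(np.float32)); 
    b=cv2.boxPoints(r); e=b[1]-b[0]; f=b[2]-b[1]; L=e if np.hypot(*e)>np.hypot(*f) else f
    print(k,np.array(r[0]),np.array(r[1]),'long axis deg %.1f'%(np.degrees(np.arctan2(L[1],L[0]))%180))
    if 'l' in k[:1] or k=='small':
        cen=np.array(r[0]);d=w-cen;a=np.arange(0,60,3)
        wd=[np.ptp(d@[np.cos(np.radians(t)),np.sin(np.radians(t))]) for t in a]; print('  min width dir mod60:',a[np.argmin(wd)],min(wd),max(wd))
for k,uv in dict(wide=(315,427),narrow=(381,429),hexB=(447,430)).items(): print(k,cast('wrist',np.array(uv)*s,4,st)[0])
x=np.hstack([cv2.resize(im[int(v*s)-26:int(v*s)+26,int(u*s)-26:int(u*s)+26][...,::-1],(260,260),interpolation=0) if v>41 else im[:52] for (u,v) in [(333,52),(369,278),(495,101)]])
cv2.imwrite('pics/crop1.png',x)
```

```text
pipe [449.4 -26.7] [49.6 49.8] long axis deg 123.2
large [599.1  21.4] [37.4 31.7] long axis deg 26.6
  min width dir mod60: 57 33.69459250960584 37.43173167225745
small [ 474.9 -159.6] [25.4 29.7] long axis deg 97.6
  min width dir mod60: 6 25.525706566644867 29.796995553630975
flat [ 618.6 -116.9] [ 50.3 110.8] long axis deg 172.6
sq [439.9  69.9] [20.9 74.1] long axis deg 172.7
wide [ 407.1 -346.3    4. ]
narrow [ 486.2 -347.     4. ]
hexB [ 564.8 -348.8    4. ]
```

View pics/crop1.png

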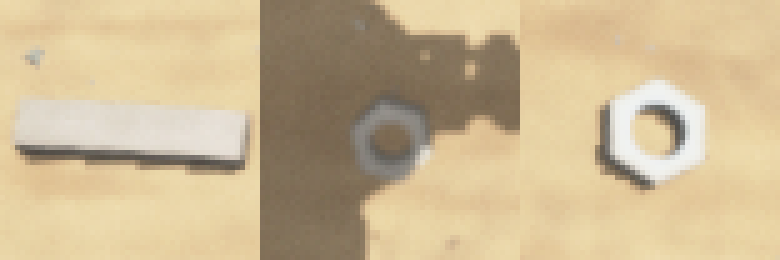

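Measured heights and sizes match the given ones, and the crop confirms the larger bright square bar and both nuts. I start with the flat bar.

```bash
python3 -m creep '[{"delta_pos":[0,0.038,0],"turn":[0,0,0],"fingers":0.62},{"delta_pos":[0,0.038,0],"turn":[0,0,0],"fingers":0.62},{"delta_pos":[0,0.038,0],"turn":[0,0,0],"fingers":0.62},{"delta_pos":[0,0,0.022],"turn":[0,0,-0.1442],"fingers":0.62},{"delta_pos":[0,0,0.022],"turn":[0,0,-0.1442],"fingers":0.62},{"delta_pos":[0,0,0.022],"turn":[0,0,-0.1442],"fingers":0.62},{"delta_pos":[0,0,0.022],"turn":[0,0,-0.1442],"fingers":0.62},{"delta_pos":[0,0,0.022],"turn":[0,0,-0.1442],"fingers":0.62},{"delta_pos":[0,0,0.022],"turn":[0,0,-0.1442],"fingers":0.62},{"delta_pos":[0,0,0.022],"turn":[0,0,-0.1442],"fingers":0.62},{"delta_pos":[0,0,0.022],"turn":[0,0,-0.1442],"fingers":0.62},{"delta_pos":[0,0,0.022],"turn":[0,0,-0.1442],"fingers":0.62},{"delta_pos":[0,0,0.022],"turn":[0,0,-0.1442],"fingers":0.62},{"delta_pos":[0,0,0],"turn":[0,0,0],"fingers":0.62},{"delta_pos":[0,0,0],"turn":[0,0,0],"fingers":0.62}]'
python3 snap.py w2
```

```text
t: 3.9
tool_pos: [616.5, -116.7, 110.6]
tcp_rot: [[-0.991, 0.135, -0.002], [0.135, 0.991, -0.001], [0.002, -0.001, -1.0]]
ft_force: [-0.8, 0.0, 0.4]
grip_width: 52.8
gripper_force: 0.0
3.9 [ 616.5 -116.7  110.6] [[-0.991, 0.135, -0.002], [0.135, 0.991, -0.001], [0.002, -0.001, -1.0]] [ 0.7  0.6 -0.7  1.7  0.5  1.   1.2] 52.810350422989494
```

View pics/w2.png

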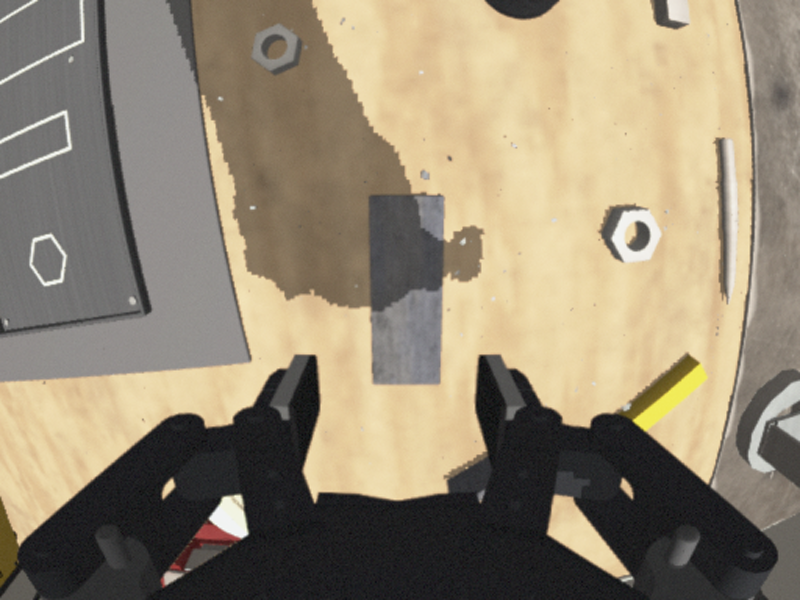

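The bar is aligned with the fingers. Its corners are at (370,196), (443,196), (440,383) and (373,383). The small nut is at (276,48), the large nut at (633,235).

Run:
```python
import pickle
from h import *
st,im=pickle.load(open('pics/w2.pkl','rb')); s=.64
w=cast('wrist',np.array([(370,196),(443,196),(440,383),(373,383)])*s,8,st); print(w,w.mean(0))
print('tool err mm',(w.mean(0)-st['tool_pos'])@st['tcp_rot'])
# fingertip height: intersect pad tip rays with tool y=+-26
for uv in [(316,356),(478,356)]:
    a=cast('wrist',np.array(uv)*s,0,st)[0];b=cast('wrist',np.array(uv)*s,100,st)[0]
    a,b=[(p-st['tool_pos'])@st['tcp_rot'] for p in(a,b)]
    for Y in (26.4,-26.4):
        t=(Y-a[1])/(b[1]-a[1]); print(uv,Y,a+t*(b-a))
for k,uv,z in(('small',(276,48),13),('large',(633,235),16)): print(k,cast('wrist',np.array(uv)*s,z,st)[0])
```

```text
[[ 563.2 -123.9    8. ]
 [ 568.2  -85.9    8. ]
 [ 675.5  -99.3    8. ]
 [ 670.1 -138.3    8. ]] [ 619.3 -111.9    8. ]
tool err mm [ -2.3   5.2 102.6]
(316, 356) 26.4 [ 131.7   26.4 -279.2]
(316, 356) -26.4 [  8.7 -26.4  -4.3]
(478, 356) 26.4 [ 8.3 26.4 -3.6]
(478, 356) -26.4 [ 131.   -26.4 -277.7]
small [ 476.8 -161.1   13. ]
large [599.4  19.   16. ]
```

```bash
python3 -m creep '[{"delta_pos":[-0.002,0.005,0.03],"turn":[0,0,0],"fingers":0.62},{"delta_pos":[0,0,0.03],"turn":[0,0,0],"fingers":0.62},{"delta_pos":[0,0,0.025],"turn":[0,0,0],"fingers":0.62},{"delta_pos":[0,0,0.015],"turn":[0,0,0],"fingers":0.62},{"delta_pos":[0,0,0.01],"turn":[0,0,0],"fingers":0.62},{"delta_pos":[0,0,0],"turn":[0,0,0],"fingers":0.62},{"delta_pos":[0,0,0],"turn":[0,0,0],"fingers":0},{"delta_pos":[0,0,0],"turn":[0,0,0],"fingers":0},{"delta_pos":[0,0,0],"turn":[0,0,0],"fingers":0},{"delta_pos":[0,0,0],"turn":[0,0,0],"fingers":0},{"delta_pos":[0,0,0],"turn":[0,0,0],"fingers":0}]'
```

```text
t: 5.05
tool_pos: [621.3, -110.3, 3.1]
tcp_rot: [[-0.992, 0.129, 0.002], [0.129, 0.992, -0.001], [-0.003, -0.001, -1.0]]
ft_force: [-1.2, -1.0, 6.5]
grip_width: 37.4
gripper_force: 60.7
```

```bash
python3 -m creep '[{"delta_pos":[0,0,-0.01],"turn":[0,0,0],"fingers":0},{"delta_pos":[0,0,-0.03],"turn":[0,0,0],"fingers":0},{"delta_pos":[0,0,-0.04],"turn":[0,0,0],"fingers":0},{"delta_pos":[0,0,-0.02],"turn":[0,0,0.1442],"fingers":0},{"delta_pos":[0,0,0],"turn":[0,0,0.1442],"fingers":0},{"delta_pos":[0,0,0],"turn":[0,0,0.1442],"fingers":0},{"delta_pos":[0,0,0],"turn":[0,0,0.1442],"fingers":0},{"delta_pos":[0,0,0],"turn":[0,0,0.1442],"fingers":0},{"delta_pos":[0,0,0],"turn":[0,0,0.1442],"fingers":0},{"delta_pos":[0,0,0],"turn":[0,0,0.1442],"fingers":0},{"delta_pos":[0,0,0],"turn":[0,0,0.1442],"fingers":0},{"delta_pos":[0,0,0],"turn":[0,0,0.1442],"fingers":0},{"delta_pos":[0,0,0],"turn":[0,0,0.1442],"fingers":0},{"delta_pos":[0,0,0],"turn":[0,0,0],"fingers":0}]'
python3 -m creep '[{"delta_pos":[-0.015,-0.013,0],"turn":[0,0,0],"fingers":0},{"delta_pos":[-0.03,-0.027,0],"turn":[0,0,0],"fingers":0},{"delta_pos":[-0.03,-0.027,0],"turn":[0,0,0],"fingers":0},{"delta_pos":[-0.03,-0.027,0],"turn":[0,0,0],"fingers":0},{"delta_pos":[-0.03,-0.027,0],"turn":[0,0,0],"fingers":0},{"delta_pos":[-0.03,-0.027,0],"turn":[0,0,0],"fingers":0},{"delta_pos":[-0.03,-0.027,0],"turn":[0,0,0],"fingers":0},{"delta_pos":[-0.03,-0.027,0],"turn":[0,0,0],"fingers":0},{"delta_pos":[-0.014,-0.012,0],"turn":[0,0,0],"fingers":0},{"delta_pos":[0,0,0],"turn":[0,0,0],"fingers":0},{"delta_pos":[0,0,0],"turn":[0,0,0],"fingers":0}]'
python3 snap.py w3
```

```text
t: 6.45
tool_pos: [619.0, -108.9, 100.6]
tcp_rot: [[-0.001, 1.0, -0.002], [1.0, 0.001, 0.001], [0.001, -0.002, -1.0]]
ft_force: [1.1, 0.1, -3.5]
grip_width: 37.7
gripper_force: 61.1
t: 7.55
tool_pos: [405.8, -348.2, 101.1]
tcp_rot: [[-0.001, 1.0, 0.0], [1.0, 0.001, 0.001], [0.001, 0.0, -1.0]]
ft_force: [0.8, 0.9, -2.9]
grip_width: 37.0
gripper_force: 61.1
7.55 [ 405.8 -348.2  101.1] [[-0.001, 1.0, 0.0], [1.0, 0.001, 0.001], [0.001, 0.0, -1.0]] [ 1.   0.4 -0.4  2.   0.2  0.9  0.5] 37.02954484050311
```

View pics/w3.png

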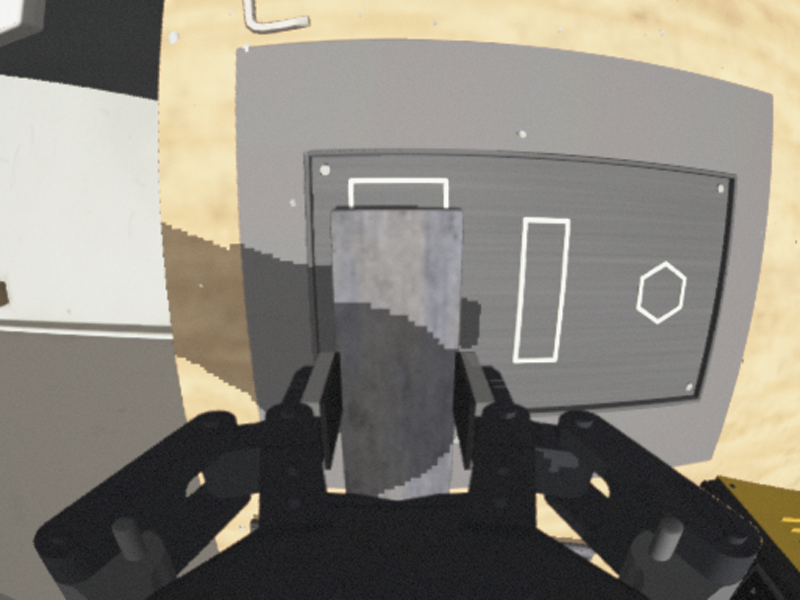

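The held bar sits straight. Its front edge runs from (332,210) to (462,208). Outlines: wide rectangle top corners (351,180) and (447,180), narrow centre (542,290), hexagon (662,293).

Run:
```python
import pickle
from h import *
st,im=pickle.load(open('pics/w3.pkl','rb')); s=.64
g=cast('wrist',np.array([(662,293),(351,180),(447,180),(526,219),(569,220),(556,360),(514,361)])*s,4,st); print(g, 'narrow',g[3:].mean(0))
print('bar edge',cast('wrist',np.array([(332,210),(462,208)])*s,st['tool_pos'][2]+5,st))
```

```text
[[ 566.1 -347.     4. ]
 [ 383.2 -287.1    4. ]
 [ 432.2 -287.     4. ]
 [ 474.8 -306.4    4. ]
 [ 499.5 -306.     4. ]
 [ 500.  -387.9    4. ]
 [ 474.1 -387.8    4. ]] narrow [ 487.1 -347.     4. ]
bar edge [[ 387.4 -292.   106.1]
 [ 425.7 -291.3  106.1]]
```

```bash
python3 -m creep '[{"delta_pos":[0.0,0.001,0.03],"turn":[0,0,0],"fingers":0},{"delta_pos":[0,0,0.03],"turn":[0,0,0],"fingers":0},{"delta_pos":[0,0,0.02],"turn":[0,0,0],"fingers":0},{"delta_pos":[0,0,0.009],"turn":[0,0,0],"fingers":0},{"delta_pos":[0,0,0.004],"turn":[0,0,0],"fingers":0},{"delta_pos":[0,0,0],"turn":[0,0,0],"fingers":0},{"delta_pos":[0,0,0],"turn":[0,0,0],"fingers":0}]'
```

```text
t: 8.3
tool_pos: [407.1, -345.2, 10.9]
tcp_rot: [[-0.004, 1.0, -0.005], [1.0, 0.004, 0.004], [0.004, -0.005, -1.0]]
ft_force: [-7.1, 7.3, 16.5]
grip_width: 37.2
gripper_force: 63.5
```

```bash
python3 -m creep '[{"delta_pos":[0,0,0],"turn":[0,0,0],"fingers":0.56},{"delta_pos":[0,0,0],"turn":[0,0,0],"fingers":0.56},{"delta_pos":[0,0,0],"turn":[0,0,0],"fingers":0.56},{"delta_pos":[0,0,-0.01],"turn":[0,0,0],"fingers":0.56},{"delta_pos":[0,0,-0.03],"turn":[0,0,0],"fingers":0.56},{"delta_pos":[0,0,-0.04],"turn":[0,0,0],"fingers":0.56},{"delta_pos":[0,0,-0.03],"turn":[0,0,0],"fingers":0.56},{"delta_pos":[0.03,0.002,-0.02],"turn":[0,0,0],"fingers":0.56},{"delta_pos":[0.04,0.003,0],"turn":[0,0,0],"fingers":0.56},{"delta_pos":[0,0,0],"turn":[0,0,0],"fingers":0.56},{"delta_pos":[0,0,0],"turn":[0,0,0],"fingers":0.56}]'
python3 snap.py w4
python3 - <<'E'
import pickle
from h import *
st,im=pickle.load(open('pics/w4.pkl','rb'))
cv2.imwrite('pics/w4c.png',cv2.resize(im[90:384,100:492,::-1],(784,588)))
E
```

```text
t: 9.4
tool_pos: [412.4, -277.9, 139.0]
tcp_rot: [[-0.003, 1.0, 0.001], [1.0, 0.003, -0.001], [-0.001, 0.001, -1.0]]
ft_force: [-0.4, -1.0, -0.6]
grip_width: 47.8
gripper_force: 0.0
9.4 [ 412.4 -277.9  139. ] [[-0.003, 1.0, 0.001], [1.0, 0.003, -0.001], [-0.001, 0.001, -1.0]] [ 0.9  0.2 -0.4  2.   0.1  0.9  0.4] 47.831769802177945
```

View pics/w4c.png

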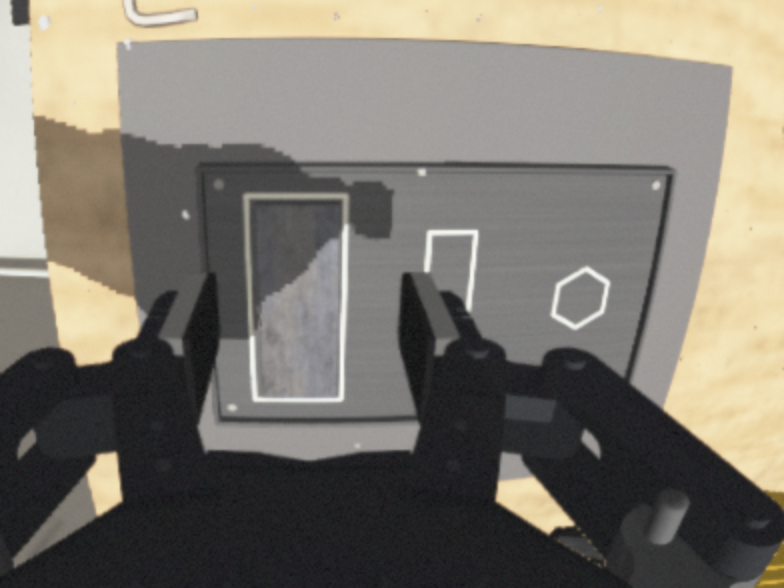

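The flat bar lies centred in its rectangle: crop (245-348, 195-400), bar edges even on both sides. The square bar is next.

```bash
python3 -m creep '[{"delta_pos":[0.04,0.003,0],"turn":[0,0,0],"fingers":0.4},{"delta_pos":[0.044,0.003,0],"turn":[0,0,0],"fingers":0.4},{"delta_pos":[0.044,0.003,0],"turn":[0,0,0],"fingers":0.4},{"delta_pos":[0.044,0.003,0],"turn":[0,0,0],"fingers":0.4},{"delta_pos":[0.044,0.003,0],"turn":[0,0,0],"fingers":0.4},{"delta_pos":[0.044,0.004,0],"turn":[0,0,0],"fingers":0.4},{"delta_pos":[0.044,0.004,0],"turn":[0,0,0],"fingers":0.4},{"delta_pos":[0.046,0.004,0],"turn":[0,0,0],"fingers":0.4},{"delta_pos":[0,0,0],"turn":[0,0,-0.1442],"fingers":0.4},{"delta_pos":[0,0,0],"turn":[0,0,-0.1442],"fingers":0.4},{"delta_pos":[0,0,0.01],"turn":[0,0,-0.1442],"fingers":0.4},{"delta_pos":[0,0,0.01],"turn":[0,0,-0.1442],"fingers":0.4},{"delta_pos":[0,0,0.01],"turn":[0,0,-0.1442],"fingers":0.4},{"delta_pos":[0,0,0.01],"turn":[0,0,-0.1442],"fingers":0.4},{"delta_pos":[0,0,0.01],"turn":[0,0,-0.1442],"fingers":0.4},{"delta_pos":[0,0,0.01],"turn":[0,0,-0.1442],"fingers":0.4},{"delta_pos":[0,0,0],"turn":[0,0,-0.1442],"fingers":0.4},{"delta_pos":[0,0,0],"turn":[0,0,-0.1442],"fingers":0.4},{"delta_pos":[0,0,0],"turn":[0,0,0],"fingers":0.4},{"delta_pos":[0,0,0],"turn":[0,0,0],"fingers":0.4}]'
python3 snap.py w5
```

```text
t: 11.45
tool_pos: [439.6, 70.3, 78.1]
tcp_rot: [[-0.991, 0.134, -0.0], [0.134, 0.991, 0.0], [0.0, 0.0, -1.0]]
ft_force: [-0.1, -0.4, 0.6]
grip_width: 34.1
gripper_force: 0.0
11.45 [439.6  70.3  78.1] [[-0.991, 0.134, -0.0], [0.134, 0.991, 0.0], [0.0, 0.0, -1.0]] [ 0.6  0.3 -0.9  2.2  0.4  0.8  0.9] 34.09268419102763
```

View pics/w5.png

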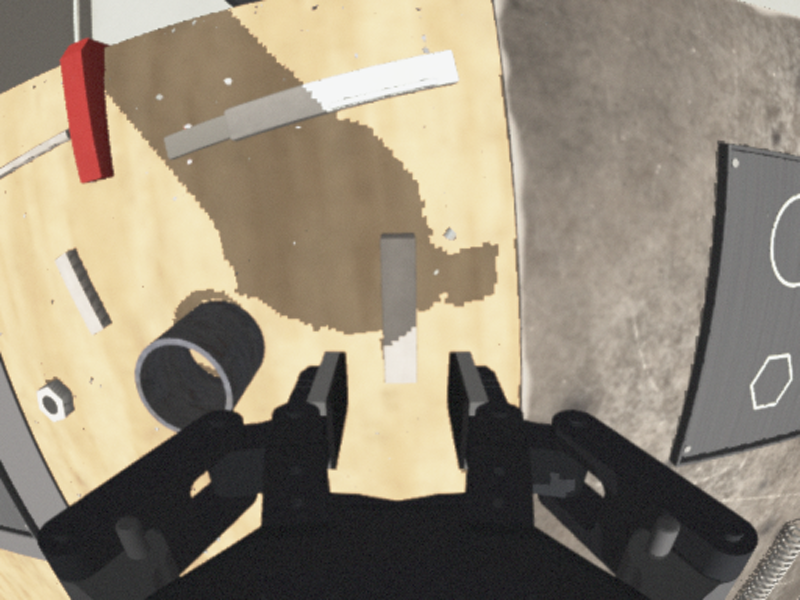

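The square bar (top corners about (381,238), (415,238), (415,383), (386,383)) sits parallel between the fingers.

Run:
```python
import pickle
from h import *
st,im=pickle.load(open('pics/w5.pkl','rb')); s=.64
w=cast('wrist',np.array([(381,238),(415,238),(415,383),(386,383)])*s,16,st); print(w,w.mean(0))
print('tool err mm',(w.mean(0)-st['tool_pos'])@st['tcp_rot'])
```

```text
[[403.   68.1  16. ]
 [405.   83.   16. ]
 [475.8  74.3  16. ]
 [473.9  60.2  16. ]] [439.4  71.4  16. ]
tool err mm [ 0.3  1.  62.1]
```

```bash
python3 -m creep '[{"delta_pos":[0,0.001,0.03],"turn":[0,0,0],"fingers":0.4},{"delta_pos":[0,0,0.025],"turn":[0,0,0],"fingers":0.4},{"delta_pos":[0,0,0.014],"turn":[0,0,0],"fingers":0.4},{"delta_pos":[0,0,0.005],"turn":[0,0,0],"fingers":0.4},{"delta_pos":[0,0,0],"turn":[0,0,0],"fingers":0.4},{"delta_pos":[0,0,0],"turn":[0,0,0],"fingers":0},{"delta_pos":[0,0,0],"turn":[0,0,0],"fingers":0},{"delta_pos":[0,0,0],"turn":[0,0,0],"fingers":0},{"delta_pos":[0,0,0],"turn":[0,0,0],"fingers":0},{"delta_pos":[0,0,0],"turn":[0,0,0],"fingers":0}]'
python3 -m creep '[{"delta_pos":[0,0,-0.01],"turn":[0,0,0],"fingers":0},{"delta_pos":[0,0,-0.03],"turn":[0,0,0],"fingers":0},{"delta_pos":[0,0,-0.04],"turn":[0,0,0],"fingers":0},{"delta_pos":[0,0,-0.03],"turn":[0,0,0.1442],"fingers":0},{"delta_pos":[0,0,0],"turn":[0,0,0.1442],"fingers":0},{"delta_pos":[0,0,0],"turn":[0,0,0.1442],"fingers":0},{"delta_pos":[0,0,0],"turn":[0,0,0.1442],"fingers":0},{"delta_pos":[0,0,0],"turn":[0,0,0.1442],"fingers":0},{"delta_pos":[0,0,0],"turn":[0,0,0.1442],"fingers":0},{"delta_pos":[0,0,0],"turn":[0,0,0.1442],"fingers":0},{"delta_pos":[0,0,0],"turn":[0,0,0.1442],"fingers":0},{"delta_pos":[0,0,0],"turn":[0,0,0.1442],"fingers":0},{"delta_pos":[0,0,0],"turn":[0,0,0.1442],"fingers":0},{"delta_pos":[0,0,0],"turn":[0,0,0],"fingers":0}]'
```

```text
t: 12.5
tool_pos: [440.2, 72.4, 5.3]
tcp_rot: [[-0.992, 0.129, 0.002], [0.129, 0.992, -0.0], [-0.002, 0.0, -1.0]]
ft_force: [-0.8, -1.1, 7.6]
grip_width: 14.4
gripper_force: 60.5
t: 13.9
tool_pos: [438.6, 72.2, 114.4]
tcp_rot: [[-0.0, 1.0, -0.0], [1.0, 0.0, -0.0], [-0.0, -0.0, -1.0]]
ft_force: [0.5, 0.3, -1.9]
grip_width: 14.3
gripper_force: 59.6
```

```bash
python3 -m creep '[{"delta_pos":[-0.019,0.003,0],"turn":[0,0,0],"fingers":0},{"delta_pos":[-0.04,0.005,0],"turn":[0,0,0],"fingers":0},{"delta_pos":[-0.04,0.005,0],"turn":[0,0,0],"fingers":0},{"delta_pos":[-0.04,0.005,0],"turn":[0,0,0],"fingers":0},{"delta_pos":[-0.04,0.005,0],"turn":[0,0,0],"fingers":0},{"delta_pos":[-0.04,0.005,0],"turn":[0,0,0],"fingers":0},{"delta_pos":[-0.04,0.005,0],"turn":[0,0,0],"fingers":0},{"delta_pos":[-0.04,0.005,0],"turn":[0,0,0],"fingers":0},{"delta_pos":[-0.04,0.005,0],"turn":[0,0,0],"fingers":0},{"delta_pos":[-0.04,0.003,0],"turn":[0,0,0],"fingers":0},{"delta_pos":[-0.04,0.002,0],"turn":[0,0,0],"fingers":0},{"delta_pos":[0,0,0],"turn":[0,0,0],"fingers":0},{"delta_pos":[0,0,0],"turn":[0,0,0],"fingers":0},{"delta_pos":[0,0,0.03],"turn":[0,0,0],"fingers":0},{"delta_pos":[0,0,0.03],"turn":[0,0,0],"fingers":0},{"delta_pos":[0,0,0],"turn":[0,0,0],"fingers":0},{"delta_pos":[0,0,0],"turn":[0,0,0],"fingers":0}]'
python3 snap.py w6
```

```text
t: 15.6
tool_pos: [486.8, -344.5, 54.0]
tcp_rot: [[-0.003, 1.0, -0.001], [1.0, 0.003, 0.002], [0.002, -0.001, -1.0]]
ft_force: [-0.3, 0.2, -1.6]
grip_width: 14.0
gripper_force: 59.5
15.6 [ 486.8 -344.5   54. ] [[-0.003, 1.0, -0.001], [1.0, 0.003, 0.002], [0.002, -0.001, -1.0]] [ 0.9  0.5 -0.4  1.8  0.3  0.8  0.3] 14.008989713648296
```

View pics/w6.png

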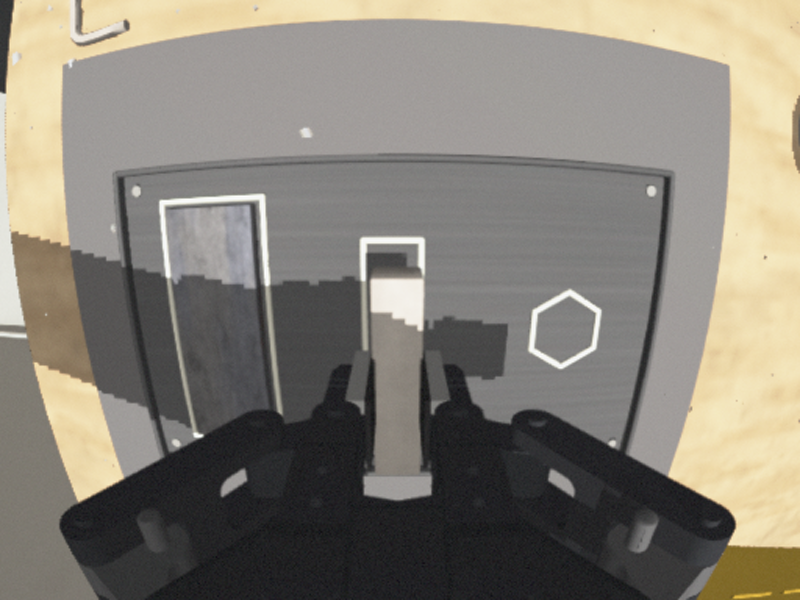

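The square bar lines up with the narrow rectangle (392,240-). Lower and release.

```bash
python3 -m creep '[{"delta_pos":[-0.0025,0,0.02],"turn":[0,0,0],"fingers":0},{"delta_pos":[0,0,0.015],"turn":[0,0,0],"fingers":0},{"delta_pos":[0,0,0.005],"turn":[0,0,0],"fingers":0},{"delta_pos":[0,0,0.003],"turn":[0,0,0],"fingers":0},{"delta_pos":[0,0,0],"turn":[0,0,0],"fingers":0},{"delta_pos":[0,0,0],"turn":[0,0,0],"fingers":0}]'
python3 -m creep '[{"delta_pos":[0,0,0],"turn":[0,0,0],"fingers":0.36},{"delta_pos":[0,0,0],"turn":[0,0,0],"fingers":0.36},{"delta_pos":[0,0,0],"turn":[0,0,0],"fingers":0.36},{"delta_pos":[0,0,-0.01],"turn":[0,0,0],"fingers":0.36},{"delta_pos":[0,0,-0.03],"turn":[0,0,0],"fingers":0.5},{"delta_pos":[0,0,-0.04],"turn":[0,0,0],"fingers":0.5},{"delta_pos":[0,0,-0.03],"turn":[0,0,-0.1],"fingers":0.5},{"delta_pos":[0,0,0],"turn":[0,0,0],"fingers":0.5},{"delta_pos":[0,0,0],"turn":[0,0,0],"fingers":0.5}]'
```

```text
t: 16.25
tool_pos: [486.6, -348.8, 13.3]
tcp_rot: [[0.0, 1.0, -0.002], [1.0, -0.0, 0.0], [0.0, -0.002, -1.0]]
ft_force: [-4.9, 3.0, 7.7]
grip_width: 14.4
gripper_force: 60.8
t: 17.15
tool_pos: [487.7, -349.7, 122.8]
tcp_rot: [[-0.099, 0.995, 0.002], [0.995, 0.099, -0.002], [-0.002, 0.002, -1.0]]
ft_force: [-0.4, 0.0, -0.4]
grip_width: 42.3
gripper_force: 0.0
```

```bash
python3 snap.py w7a; python3 -m creep '[{"delta_pos":[0.029,0.002,0],"turn":[0,0,0],"fingers":0.5},{"delta_pos":[0.04,0.002,0],"turn":[0,0,0],"fingers":0.5},{"delta_pos":[0.04,0.001,0],"turn":[0,0,0],"fingers":0.5},{"delta_pos":[0.04,0.001,0],"turn":[0,0,0],"fingers":0.5},{"delta_pos":[0.04,0.001,0],"turn":[0,0,0],"fingers":0.5},{"delta_pos":[0,0,0.03],"turn":[0,0,0],"fingers":0.5},{"delta_pos":[0,0,0.01],"turn":[0,0,0],"fingers":0.5},{"delta_pos":[0,0,0],"turn":[0,0,0],"fingers":0.5},{"delta_pos":[0,0,0],"turn":[0,0,0],"fingers":0.5}]'
python3 snap.py w7
cat > nut.py <<'E'
import sys,pickle
from h import *
n,x,y,z,d=sys.argv[1],*map(float,sys.argv[2:6])
st,im=pickle.load(open(f'pics/{n}.pkl','rb')); hsv=cv2.cvtColor(im,cv2.COLOR_RGB2HSV)
m=((hsv[...,1]<75)*255).astype(np.uint8); c0=project('wrist',[x,y,z],st)[0]; print('seed px',c0)
cs,_=cv2.findContours(m,cv2.RETR_EXTERNAL,cv2.CHAIN_APPROX_NONE)
for c in cs:
    if cv2.contourArea(c)>100 and cv2.pointPolygonTest(c,tuple(map(float,c0)),True)>-15:
        w=cast('wrist',c[:,0],z,st); r=cv2.minAreaRect(w[:,:2].astype(np.float32)); p=np.array([*r[0],z])
        print(p,np.array(r[1]),r[2],'tool err',(p-st['tool_pos'])@st['tcp_rot'])
E
python3 nut.py w7 475.5 -160.5 13 24
```

```text
17.15 [ 487.7 -349.7  122.8] [[-0.099, 0.995, 0.002], [0.995, 0.099, -0.002], [-0.002, 0.002, -1.0]] [ 0.9  0.5 -0.5  1.8  0.2  1.   0.5] 42.31600493287187
t: 18.1
tool_pos: [474.6, -161.6, 80.7]
tcp_rot: [[-0.097, 0.995, -0.002], [0.995, 0.097, 0.001], [0.001, -0.002, -1.0]]
ft_force: [0.2, 0.1, 0.2]
grip_width: 42.6
gripper_force: 0.0
18.1 [ 474.6 -161.6   80.7] [[-0.097, 0.995, -0.002], [0.995, 0.097, 0.001], [0.001, -0.002, -1.0]] [ 0.7  0.4 -0.5  2.   0.3  0.8  0.1] 42.57691310167668
seed px [254.5 198.6]
[ 474.5 -160.6   13. ] [25. 30.] 12.882242202758789 tool err [ 1.   0.1 67.7]
```

View pics/w7.png

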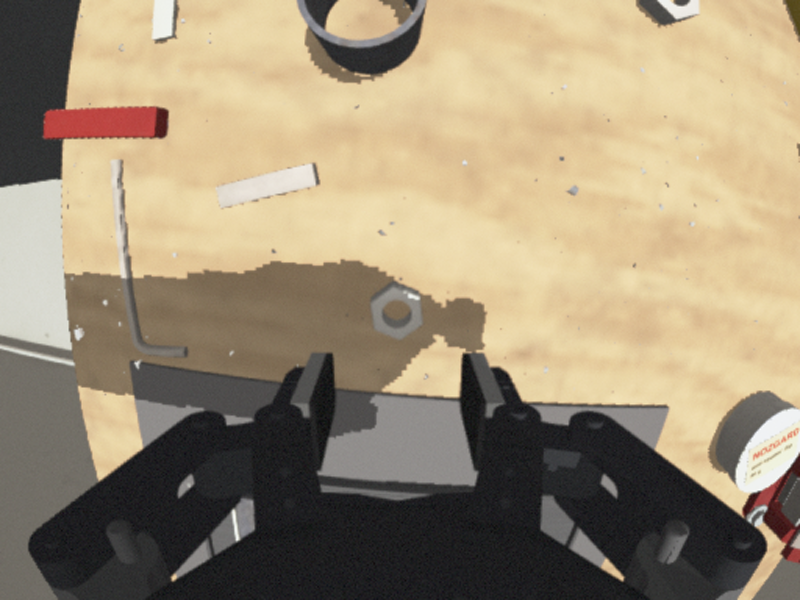

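The nut at (397,310) is centred between the fingers, its flats about 6° off.

```bash
python3 -m creep '[{"delta_pos":[0.001,0,0.03],"turn":[0,0,-0.1],"fingers":0.5},{"delta_pos":[0,0,0.03],"turn":[0,0,0],"fingers":0.5},{"delta_pos":[0,0,0.012],"turn":[0,0,0],"fingers":0.5},{"delta_pos":[0,0,0.006],"turn":[0,0,0],"fingers":0.5},{"delta_pos":[0,0,0],"turn":[0,0,0],"fingers":0.5},{"delta_pos":[0,0,0],"turn":[0,0,0],"fingers":0},{"delta_pos":[0,0,0],"turn":[0,0,0],"fingers":0},{"delta_pos":[0,0,0],"turn":[0,0,0],"fingers":0},{"delta_pos":[0,0,0],"turn":[0,0,0],"fingers":0},{"delta_pos":[0,0,0],"turn":[0,0,0],"fingers":0}]'
python3 -m creep '[{"delta_pos":[0,0,-0.01],"turn":[0,0,0],"fingers":0},{"delta_pos":[0,0,-0.03],"turn":[0,0,0],"fingers":0},{"delta_pos":[0,0,-0.04],"turn":[0,0,0.1],"fingers":0},{"delta_pos":[0,0,0],"turn":[0,0,0.1],"fingers":0},{"delta_pos":[0,0,0],"turn":[0,0,0],"fingers":0},{"delta_pos":[0,0,0],"turn":[0,0,0],"fingers":0}]'
```

```text
t: 19.15
tool_pos: [476.5, -159.9, 4.8]
tcp_rot: [[-0.198, 0.98, 0.003], [0.98, 0.198, -0.001], [-0.002, 0.002, -1.0]]
ft_force: [-0.3, 0.1, 6.9]
grip_width: 21.7
gripper_force: 59.4
t: 19.75
tool_pos: [474.3, -159.4, 83.1]
tcp_rot: [[-0.002, 1.0, -0.001], [1.0, 0.002, -0.0], [-0.0, -0.001, -1.0]]
ft_force: [-0.3, -0.8, -1.0]
grip_width: 21.6
gripper_force: 58.9
```

```bash
python3 -m creep '[{"delta_pos":[-0.018,0.0105,0],"turn":[0,0,0],"fingers":0},{"delta_pos":[-0.03,0.015,0],"turn":[0,0,0],"fingers":0},{"delta_pos":[-0.035,0.015,0],"turn":[0,0,0],"fingers":0},{"delta_pos":[-0.035,0.015,0],"turn":[0,0,0],"fingers":0},{"delta_pos":[-0.035,0.015,0],"turn":[0,0,0],"fingers":0},{"delta_pos":[-0.035,0.02,0],"turn":[0,0,0],"fingers":0},{"delta_pos":[0,0,0],"turn":[0,0,0],"fingers":0},{"delta_pos":[0,0,0],"turn":[0,0,0],"fingers":0},{"delta_pos":[0,0,0.03],"turn":[0,0,0],"fingers":0},{"delta_pos":[0,0,0.02],"turn":[0,0,0],"fingers":0},{"delta_pos":[0,0,0],"turn":[0,0,0],"fingers":0},{"delta_pos":[0,0,0],"turn":[0,0,0],"fingers":0}]'
python3 snap.py w8
```

```text
t: 20.95
tool_pos: [564.7, -345.4, 32.5]
tcp_rot: [[-0.002, 1.0, -0.002], [1.0, 0.002, 0.002], [0.002, -0.002, -1.0]]
ft_force: [0.4, 0.6, 0.1]
grip_width: 21.8
gripper_force: 59.0
20.95 [ 564.7 -345.4   32.5] [[-0.002, 1.0, -0.002], [1.0, 0.002, 0.002], [0.002, -0.002, -1.0]] [ 0.8  0.7 -0.4  1.7  0.3  0.9  0.3] 21.846508618255235
```

View pics/w8.png

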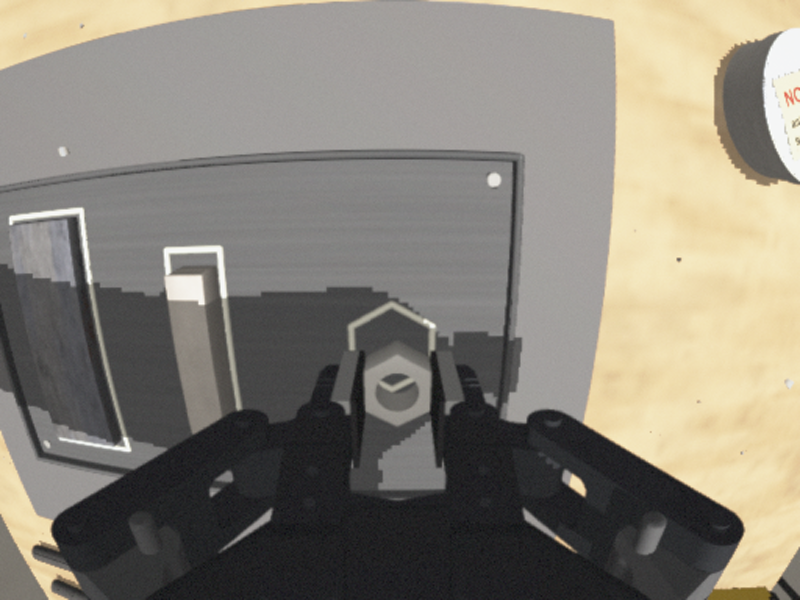

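The nut (398,383) is held over the hexagon outline (top apex (391,304), corners (349,326) and (434,324)). The square bar's lower front edge is at (191,267), against its outline at (193,248).

Run:
```python
import pickle
from h import *
st,im=pickle.load(open('pics/w8.pkl','rb')); s=.64
print('nut',cast('wrist',np.array([(398,383)])*s,st['tool_pos'][2]-4.8+13,st))
print('hex apex,corners',cast('wrist',np.array([(391,304),(349,326),(434,324)])*s,4,st))
print('sq edge, outline',cast('wrist',np.array([(168,268),(217,267),(165,248),(222,247)])*s,4,st))
st,im=pickle.load(open('pics/w7a.pkl','rb'))
cv2.imwrite('pics/w7a.png',cv2.resize(im[120:320,150:450,::-1],(780,520)))
```

```text
nut [[ 565.8 -343.8   40.7]]
hex apex,corners [[ 563.1 -328.8    4. ]
 [ 546.7 -337.9    4. ]
 [ 579.8 -336.9    4. ]]
sq edge, outline [[ 471.8 -314.     4. ]
 [ 494.3 -313.9    4. ]
 [ 471.3 -305.7    4. ]
 [ 497.2 -305.9    4. ]]
```

View pics/w7a.png

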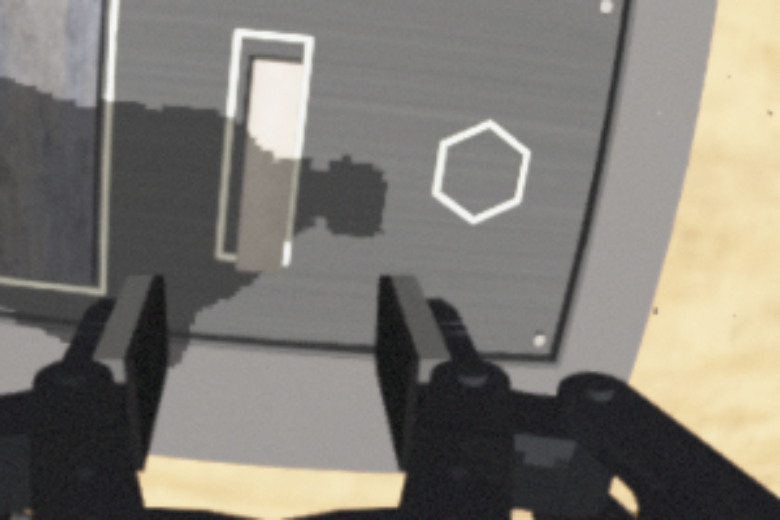

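The square bar is about 4 mm short of centre along y, which is within tolerance, and straight. Place the small nut, shifting it −1.5 mm in x and −2.5 mm in y.

```bash
python3 -m creep '[{"delta_pos":[-0.0025,-0.0015,0.01],"turn":[0,0,0],"fingers":0},{"delta_pos":[0,0,0.008],"turn":[0,0,0],"fingers":0},{"delta_pos":[0,0,0.005],"turn":[0,0,0],"fingers":0},{"delta_pos":[0,0,0],"turn":[0,0,0],"fingers":0},{"delta_pos":[0,0,0],"turn":[0,0,0],"fingers":0}]'
python3 -m creep '[{"delta_pos":[0,0,0],"turn":[0,0,0],"fingers":0.45},{"delta_pos":[0,0,0],"turn":[0,0,0],"fingers":0.45},{"delta_pos":[0,0,0],"turn":[0,0,0],"fingers":0.45},{"delta_pos":[0,0,-0.01],"turn":[0,0,0],"fingers":0.45},{"delta_pos":[0,0,-0.03],"turn":[0,0,0],"fingers":0.85},{"delta_pos":[0,0,-0.04],"turn":[0,0,0],"fingers":0.85},{"delta_pos":[0.02,-0.007,-0.04],"turn":[0,0,0],"fingers":0.85},{"delta_pos":[0.04,-0.014,-0.02],"turn":[0,0,0],"fingers":0.85},{"delta_pos":[0,0,0],"turn":[0,0,0],"fingers":0.85},{"delta_pos":[0,0,0],"turn":[0,0,0],"fingers":0.85}]'
python3 snap.py w9; python3 nut.py w9 563 -347 17 28
python3 -m creep '[{"delta_pos":[0.04,-0.014,0],"turn":[0,0,0],"fingers":0.85},{"delta_pos":[0.044,-0.016,0],"turn":[0,0,0],"fingers":0.85},{"delta_pos":[0.044,-0.016,0],"turn":[0,0,0],"fingers":0.85},{"delta_pos":[0.044,-0.016,0],"turn":[0,0,0],"fingers":0.85},{"delta_pos":[0.044,-0.015,0],"turn":[0,0,0],"fingers":0.85},{"delta_pos":[0.044,-0.015,0],"turn":[0,0,0],"fingers":0.85},{"delta_pos":[0,0,0],"turn":[0,0,0],"fingers":0.85},{"delta_pos":[0,0,0.03],"turn":[0,0,0],"fingers":0.85},{"delta_pos":[0,0,0],"turn":[0,0,0],"fingers":0.85},{"delta_pos":[0,0,0],"turn":[0,0,0],"fingers":0.85}]'
python3 snap.py w10; python3 nut.py w10 451 -28 55 28
```

```text
t: 21.5
tool_pos: [563.8, -350.7, 12.8]
tcp_rot: [[0.001, 1.0, -0.001], [1.0, -0.001, -0.001], [-0.001, -0.001, -1.0]]
ft_force: [-5.0, 2.1, 12.5]
grip_width: 21.5
gripper_force: 60.3
t: 22.5
tool_pos: [543.7, -288.6, 151.8]
tcp_rot: [[-0.003, 1.0, 0.002], [1.0, 0.003, -0.001], [-0.001, 0.002, -1.0]]
ft_force: [0.5, -0.2, 0.1]
grip_width: 72.6
gripper_force: 0.0
22.5 [ 543.7 -288.6  151.8] [[-0.003, 1.0, 0.002], [1.0, 0.003, -0.001], [-0.001, 0.002, -1.0]] [ 0.8  0.4 -0.5  1.7  0.2  1.   0.2] 72.5701613109208
seed px [271.6 232.8]
[ 562.5 -433.2   17. ] [ 761.2 1291. ] 89.50016021728516 tool err [-144.5   18.1  135. ]
t: 23.55
tool_pos: [450.5, -31.0, 119.5]
tcp_rot: [[0.002, 1.0, -0.003], [1.0, -0.002, 0.001], [0.001, -0.003, -1.0]]
ft_force: [0.6, 0.3, 0.2]
grip_width: 72.8
gripper_force: 0.0
23.55 [450.5 -31.  119.5] [[0.002, 1.0, -0.003], [1.0, -0.002, 0.001], [0.001, -0.003, -1.0]] [ 0.6  0.2 -0.7  2.1  0.2  0.9 -0.2] 72.81107790276984
seed px [253.8 197.5]
[447.2 -22.5  55. ] [49.7 55.2] 22.300748825073242 tool err [ 8.4 -3.1 64.5]
```

Run:
```python
import pickle
from h import *
for n in('w10','w7','w1'):
    st,im=pickle.load(open(f'pics/{n}.pkl','rb')); v=im.max(2); hsv=cv2.cvtColor(im,cv2.COLOR_RGB2HSV)
    m=((hsv[...,1]<75)*255).astype(np.uint8); c0=project('wrist',[451,-28,55],st)[0]
    cs,hh=cv2.findContours(m,cv2.RETR_CCOMP,cv2.CHAIN_APPROX_NONE)
    for c,q in zip(cs,hh[0]):
        if cv2.contourArea(c)>60 and abs(cv2.pointPolygonTest(c,tuple(map(float,c0)),True))<40 and np.hypot(*(c[:,0].mean(0)-c0))<40:
            w=cast('wrist',c[:,0],55,st); print(n,'hole' if q[3]>=0 else 'outer',w.min(0),w.max(0),cv2.minEnclosingCircle(w[:,:2].astype(np.float32)))
st,im=pickle.load(open('pics/w9.pkl','rb'))
a=cv2.resize(im[100:300,140:400,::-1],(400,308)); st,im=pickle.load(open('pics/w10.pkl','rb')); b=cv2.resize(im[100:300,120:380,::-1],(400,308),interpolation=cv2.INTER_CUBIC)
cv2.imwrite('pics/c10.png',np.hstack([a,b]))
```

```text
w10 outer [423.6 -49.8  55. ] [473.7   6.1  55. ] ((448.0066223144531, -21.854368209838867), 28.608633041381836)
w10 hole [432.5 -29.2  55. ] [466.9  -4.6  55. ] ((449.7263488769531, -14.139530181884766), 17.258556365966797)
w1 hole [435.5 -47.5  55. ] [470.6  -9.3  55. ] ((454.0001525878906, -28.074878692626953), 19.82362937927246)
```

View pics/c10.png

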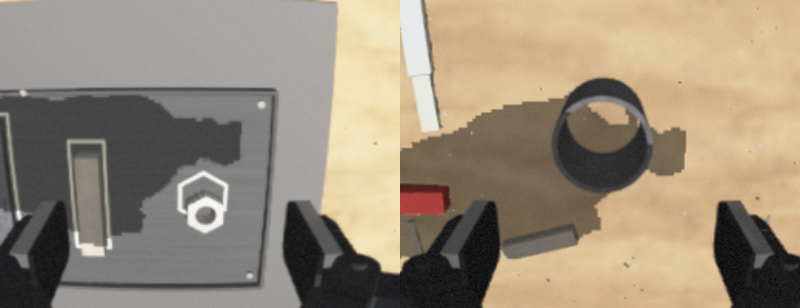

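Run:
```python
import pickle
from h import *
st,im=pickle.load(open('pics/w9.pkl','rb')); f=.65
g=lambda u,v:(140+u*f,100+v*f)
print(cast('wrist',[g(206,213)],17,st),cast('wrist',[g(203,195)],4,st))
# sq: top front edge, outline
print('sq top',cast('wrist',[g(73,153),g(102,153),g(83,254),g(103,255)],20,st),'outline',cast('wrist',[g(68,141),g(105,141),g(76,248),g(111,247)],4,st))
# refine nut by bright contour
gr=cv2.cvtColor(im,cv2.COLOR_RGB2GRAY); m=((gr>170)*255).astype(np.uint8); u0,v0=map(int,g(206,213)); sub=np.zeros_like(m); sub[v0-22:v0+12,u0-20:u0+20]=m[v0-22:v0+12,u0-20:u0+20]
cs,hh=cv2.findContours(sub,cv2.RETR_CCOMP,cv2.CHAIN_APPROX_NONE)
for c,q in zip(cs,hh[0]):
    if cv2.contourArea(c)>20:
        for z in(4,17):
            w=cast('wrist',c[:,0],z,st); print('hole' if q[3]>=0 else 'outer',z,(w.min(0)+w.max(0))/2,np.ptp(w,axis=0))
```

```text
[[ 565.5 -353.5   17. ]] [[ 564. -346.    4.]]
sq top [[ 479.3 -310.3   20. ]
 [ 498.3 -310.2   20. ]
 [ 480.4 -385.2   20. ]
 [ 494.6 -385.5   20. ]] outline [[ 472.6 -307.3    4. ]
 [ 498.  -307.1    4. ]
 [ 471.8 -390.     4. ]
 [ 498.1 -388.2    4. ]]
outer 4 [ 563.5 -353.2    4. ] [34.9 39.2  0. ]
outer 17 [ 562.6 -347.1   17. ] [33.4 37.5  0. ]
hole 4 [ 565.6 -361.2    4. ] [15.3 15.8  0. ]
hole 17 [ 564.7 -354.7   17. ] [14.6 15.1  0. ]
```

```bash
python3 -m creep '[{"delta_pos":[0.005,0,0.03],"turn":[0,0,0],"fingers":0.85},{"delta_pos":[0,0,0.03],"turn":[0,0,0],"fingers":0.85},{"delta_pos":[0,0,0.03],"turn":[0,0,0],"fingers":0.85},{"delta_pos":[0,0,0.014],"turn":[0,0,0],"fingers":0.85},{"delta_pos":[0,0,0],"turn":[0,0,0],"fingers":0.85},{"delta_pos":[0,0,0],"turn":[0,0,0],"fingers":0},{"delta_pos":[0,0,0],"turn":[0,0,0],"fingers":0},{"delta_pos":[0,0,0],"turn":[0,0,0],"fingers":0},{"delta_pos":[0,0,0],"turn":[0,0,0],"fingers":0},{"delta_pos":[0,0,0],"turn":[0,0,0],"fingers":0}]'
python3 -m creep '[{"delta_pos":[0,0,-0.01],"turn":[0,0,0],"fingers":0},{"delta_pos":[0,0,-0.03],"turn":[0,0,0],"fingers":0},{"delta_pos":[0,0,-0.04],"turn":[0,0,0],"fingers":0},{"delta_pos":[0,0,0],"turn":[0,0,0],"fingers":0},{"delta_pos":[0,0,0],"turn":[0,0,0],"fingers":0}]'; python3 snap.py w11
```

```text
t: 24.6
tool_pos: [452.6, -25.2, 17.9]
tcp_rot: [[0.001, 1.0, 0.003], [1.0, -0.001, -0.001], [-0.001, 0.003, -1.0]]
ft_force: [-2.0, 0.4, 6.5]
grip_width: 47.1
gripper_force: 62.1
t: 25.1
tool_pos: [452.1, -25.3, 97.7]
tcp_rot: [[0.001, 1.0, 0.003], [1.0, -0.001, -0.001], [-0.001, 0.003, -1.0]]
ft_force: [-0.9, -0.1, -1.2]
grip_width: 47.0
gripper_force: 62.1
25.1 [452.1 -25.3  97.7] [[0.001, 1.0, 0.003], [1.0, -0.001, -0.001], [-0.001, 0.003, -1.0]] [ 0.6  0.3 -0.7  2.1  0.2  0.8 -0.2] 46.98551158029577
```

```bash
python3 -m creep '[{"delta_pos":[0.02,-0.002,0],"turn":[0,0,0],"fingers":0},{"delta_pos":[0.04,-0.0025,0],"turn":[0,0,0],"fingers":0},{"delta_pos":[0.04,-0.0025,0],"turn":[0,0,0],"fingers":0},{"delta_pos":[0.04,-0.0025,0],"turn":[0,0,0],"fingers":0},{"delta_pos":[0.04,-0.0025,0],"turn":[0,0,0],"fingers":0},{"delta_pos":[0.04,-0.0025,0],"turn":[0,0,0],"fingers":0},{"delta_pos":[0.04,-0.0025,0],"turn":[0,0,0],"fingers":0},{"delta_pos":[0.04,-0.0025,0],"turn":[0,0,0],"fingers":0},{"delta_pos":[0.03,-0.0025,0],"turn":[0,0,0],"fingers":0},{"delta_pos":[0.02,0,0],"turn":[0,0,0],"fingers":0},{"delta_pos":[0,0,0],"turn":[0,0,0],"fingers":0},{"delta_pos":[0,0,0],"turn":[0,0,0],"fingers":0}]'
python3 snap.py w12
cat > white.py <<'E'
import sys,pickle
from h import *
n=sys.argv[1]; st,im=pickle.load(open(f'pics/{n}.pkl','rb'))
g=cv2.cvtColor(im,cv2.COLOR_RGB2GRAY); hs=cv2.cvtColor(im,cv2.COLOR_RGB2HSV)
v,u=np.nonzero((g>130)&(hs[...,1]<60)); w=cast('wrist',np.c_[u,v],4,st)[:,:2]
for nm,c,r in(('circle',(430,324),40),('hex',(527.5,313.7),28)):
    p=w[np.hypot(*(w-c).T)<r]; 
    if len(p)<8: print(nm,len(p)); continue
    A=np.c_[2*p,np.ones(len(p))]; x=np.linalg.lstsq(A,(p**2).sum(1),rcond=None)[0]; print(nm,len(p),x[:2],'R',np.sqrt(x[2]+x[:2]@x[:2]),p.min(0),p.max(0))
E
python3 white.py w12
```

```text
t: 26.35
tool_pos: [427.9, 324.1, 94.6]
tcp_rot: [[-0.001, 1.0, -0.003], [1.0, 0.001, -0.002], [-0.002, -0.003, -1.0]]
ft_force: [0.5, -0.3, -1.2]
grip_width: 47.1
gripper_force: 62.0
26.35 [427.9 324.1  94.6] [[-0.001, 1.0, -0.003], [1.0, 0.001, -0.002], [-0.002, -0.003, -1.0]] [-0.1  0.5 -0.7  1.9  0.4  0.9 -1. ] 47.13558476612101
circle 2588 [432.7 334.4] R 24.0887831196437 [395.5 310.8] [469.5 363.9]
hex 2531 [527.3 314. ] R 19.611676512041118 [499.6 286.1] [555.4 341.5]
```

```bash
sed -i 's/g>130/g>TH/; s/^n=sys.argv\[1\];/n=sys.argv[1]; TH=int(sys.argv[2]);/' white.py; for t in 170 190 210; do python3 white.py w12 $t; done
python3 - <<'E'
import pickle
from h import *
st,im=pickle.load(open('pics/w12.pkl','rb')); g=cv2.cvtColor(im,cv2.COLOR_RGB2GRAY)
for p in [(527.5,313.7,4),(430,324,4),(478,345,4),(428,323,134)]:
    q=project('wrist',p,st)[0]; u,v=map(int,q); print(p,q,g[v-2:v+3,u-20:u+21:4].mean(0))
E
```

```text
circle 370 [431.8 323.7] R 28.64129588721638 [403.  312.5] [461.9 353.5]
hex 476 [528.5 312.6] R 19.973857068841536 [507.4 289.2] [549.9 335.3]
circle 312 [431.9 323.9] R 28.364546573226203 [409.2 323. ] [461.9 353.5]
hex 424 [528.4 312.5] R 19.967892221627434 [507.5 290.1] [549.3 335.3]
circle 278 [431.9 323.7] R 28.433280224149943 [410.  323.8] [461.1 352.7]
hex 375 [528.4 312.5] R 19.928123977476368 [507.6 290.1] [549.3 334.5]
(527.5, 313.7, 4) [368.3 202.1] [217.  134.6 134.  133.  134.6 134.  133.8 133.4 134.  133.4 235.8]
(430, 324, 4) [256.  190.7] [71.  67.2 64.6 61.8 65.  66.  67.  67.  69.  70.8 72.2]
(478, 345, 4) [315.5 165.9] [134.4 133.8 135.2 135.4 135.  134.6 134.4 134.6 135.6 134.4 134.4]
(428, 323, 134) [252.2 285.5] [57.6 58.  57.8 61.  60.2 61.  61.4 59.2 60.8 60.6 60.8]
```

```bash
python3 -m creep '[{"delta_pos":[0.001,0.003,0.02],"turn":[0,0,0],"fingers":0},{"delta_pos":[0,0,0.03],"turn":[0,0,0],"fingers":0},{"delta_pos":[0,0,0.016],"turn":[0,0,0],"fingers":0},{"delta_pos":[0,0,0],"turn":[0,0,0],"fingers":0},{"delta_pos":[0,0,0],"turn":[0,0,0],"fingers":0}]'
```

```text
t: 26.9
tool_pos: [432.2, 325.2, 30.2]
tcp_rot: [[0.001, 1.0, -0.001], [1.0, -0.001, -0.001], [-0.001, -0.001, -1.0]]
ft_force: [-1.0, 0.5, -1.5]
grip_width: 47.0
gripper_force: 62.3
```

```bash
python3 -m creep '[{"delta_pos":[0,0,0.004],"turn":[0,0,0],"fingers":0},{"delta_pos":[0,0,0],"turn":[0,0,0],"fingers":0},{"delta_pos":[0,0,0],"turn":[0,0,0],"fingers":0}]'; python3 -m creep '[{"delta_pos":[0,0,0.003],"turn":[0,0,0],"fingers":0},{"delta_pos":[0,0,0],"turn":[0,0,0],"fingers":0},{"delta_pos":[0,0,0],"turn":[0,0,0],"fingers":0}]'
```

```text
t: 27.2
tool_pos: [432.4, 326.2, 26.8]
tcp_rot: [[0.0, 1.0, 0.001], [1.0, -0.0, 0.0], [0.0, 0.001, -1.0]]
ft_force: [-0.1, -0.7, -1.8]
grip_width: 47.1
gripper_force: 62.3
t: 27.5
tool_pos: [432.7, 326.5, 25.9]
tcp_rot: [[0.0, 1.0, 0.002], [1.0, -0.0, -0.001], [-0.001, 0.002, -1.0]]
ft_force: [-3.5, -4.1, 13.8]
grip_width: 47.1
gripper_force: 63.8
```

```bash
python3 -m creep '[{"delta_pos":[0,0,0],"turn":[0,0,0],"fingers":0.68},{"delta_pos":[0,0,0],"turn":[0,0,0],"fingers":0.68},{"delta_pos":[0,0,0],"turn":[0,0,0],"fingers":0.68},{"delta_pos":[0,0,-0.01],"turn":[0,0,0],"fingers":0.68},{"delta_pos":[0,0,-0.03],"turn":[0,0,0],"fingers":0.68},{"delta_pos":[0,0,-0.04],"turn":[0,0,0],"fingers":0.68},{"delta_pos":[0,0,-0.04],"turn":[0,0,0],"fingers":0.68},{"delta_pos":[-0.026,0.007,0],"turn":[0,0,0],"fingers":0.55},{"delta_pos":[-0.04,0.02,0],"turn":[0,0,0],"fingers":0.55},{"delta_pos":[-0.04,0.02,0],"turn":[0,0,0],"fingers":0.55},{"delta_pos":[-0.04,0.02,0],"turn":[0,0,0],"fingers":0.55},{"delta_pos":[-0.04,0.02,0],"turn":[0,0,0],"fingers":0.55},{"delta_pos":[-0.04,0.025,0],"turn":[0,0,0],"fingers":0.55},{"delta_pos":[-0.04,0.025,0],"turn":[0,0,0],"fingers":0.55},{"delta_pos":[-0.04,0.03,0],"turn":[0,0,0],"fingers":0.55},{"delta_pos":[0,0,0.03],"turn":[0,0,0],"fingers":0.55},{"delta_pos":[0,0,0.03],"turn":[0,0,0],"fingers":0.55},{"delta_pos":[0,0,0],"turn":[0,0,0],"fingers":0.55},{"delta_pos":[0,0,0],"turn":[0,0,0],"fingers":0.55}]'
python3 snap.py w13;python3 nut.py w13 599 20.5 16 30
```

```text
t: 29.4
tool_pos: [598.6, 20.5, 83.4]
tcp_rot: [[-0.0, 1.0, -0.001], [1.0, 0.0, 0.001], [0.001, -0.001, -1.0]]
ft_force: [0.4, 0.1, -0.3]
grip_width: 47.0
gripper_force: 0.0
29.4 [598.6  20.5  83.4] [[-0.0, 1.0, -0.001], [1.0, 0.0, 0.001], [0.001, -0.001, -1.0]] [ 0.4  0.5 -0.6  1.8  0.4  0.9 -0.4] 46.98442822026278
seed px [253.6 200.1]
[600.3  24.3  16. ] [32.9 35.9] 61.787174224853516 tool err [ 3.7  1.8 67.4]
```

```bash
python3 -m creep '[{"delta_pos":[0.001,0.001,0.03],"turn":[0,0,0],"fingers":0.55},{"delta_pos":[0,0,0.03],"turn":[0,0,0],"fingers":0.55},{"delta_pos":[0,0,0.012],"turn":[0,0,0],"fingers":0.55},{"delta_pos":[0,0,0.006],"turn":[0,0,0],"fingers":0.55},{"delta_pos":[0,0,0],"turn":[0,0,0],"fingers":0.55},{"delta_pos":[0,0,0],"turn":[0,0,0],"fingers":0},{"delta_pos":[0,0,0],"turn":[0,0,0],"fingers":0},{"delta_pos":[0,0,0],"turn":[0,0,0],"fingers":0},{"delta_pos":[0,0,0],"turn":[0,0,0],"fingers":0},{"delta_pos":[0,0,0],"turn":[0,0,0],"fingers":0}]'
python3 -m creep '[{"delta_pos":[0,0,-0.01],"turn":[0,0,0],"fingers":0},{"delta_pos":[0,0,-0.03],"turn":[0,0,0],"fingers":0},{"delta_pos":[0,0,-0.04],"turn":[0,0,0],"fingers":0},{"delta_pos":[0,0,-0.04],"turn":[0,0,0],"fingers":0},{"delta_pos":[0,0,0],"turn":[0,0,0],"fingers":0},{"delta_pos":[0,0,0],"turn":[0,0,0],"fingers":0}]';python3 snap.py w14
```

```text
t: 30.45
tool_pos: [601.9, 21.3, 7.3]
tcp_rot: [[0.0, 1.0, 0.003], [1.0, -0.0, 0.0], [0.0, 0.003, -1.0]]
ft_force: [-0.2, 0.4, 7.2]
grip_width: 27.9
gripper_force: 59.9
t: 31.05
tool_pos: [600.8, 20.8, 126.8]
tcp_rot: [[0.0, 1.0, 0.003], [1.0, -0.0, -0.001], [-0.001, 0.003, -1.0]]
ft_force: [-1.1, 0.6, -1.4]
grip_width: 28.0
gripper_force: 59.4
31.05 [600.8  20.8 126.8] [[0.0, 1.0, 0.003], [1.0, -0.0, -0.001], [-0.001, 0.003, -1.0]] [ 0.4  0.5 -0.6  1.8  0.3  1.  -0.4] 27.99178680588226
```

```bash
python3 -m creep '[{"delta_pos":[0.022,-0.007,0],"turn":[0,0,0],"fingers":0},{"delta_pos":[0.04,-0.01,0],"turn":[0,0,0],"fingers":0},{"delta_pos":[0.04,-0.01,0],"turn":[0,0,0],"fingers":0},{"delta_pos":[0.04,-0.01,0],"turn":[0,0,0],"fingers":0},{"delta_pos":[0.04,-0.01,0],"turn":[0,0,0],"fingers":0},{"delta_pos":[0.04,-0.01,0],"turn":[0,0,0],"fingers":0},{"delta_pos":[0.04,-0.01,0],"turn":[0,0,0],"fingers":0},{"delta_pos":[0.03,-0.005,0],"turn":[0,0,0],"fingers":0},{"delta_pos":[0,0,0],"turn":[0,0,0],"fingers":0},{"delta_pos":[0,0,0.04],"turn":[0,0,0],"fingers":0},{"delta_pos":[0,0,0.04],"turn":[0,0,0],"fingers":0},{"delta_pos":[0,0,0.025],"turn":[0,0,0],"fingers":0},{"delta_pos":[0,0,0],"turn":[0,0,0],"fingers":0},{"delta_pos":[0,0,0],"turn":[0,0,0],"fingers":0},{"delta_pos":[0,0,0],"turn":[0,0,0],"fingers":0}]'
```

```text
t: 32.6
tool_pos: [528.2, 312.5, 20.2]
tcp_rot: [[0.001, 1.0, -0.0], [1.0, -0.001, -0.0], [-0.0, -0.0, -1.0]]
ft_force: [0.2, 0.6, -1.5]
grip_width: 27.6
gripper_force: 66.1
```

```bash
python3 -m creep '[{"delta_pos":[0,0,0.005],"turn":[0,0,0],"fingers":0},{"delta_pos":[0,0,0],"turn":[0,0,0],"fingers":0},{"delta_pos":[0,0,0],"turn":[0,0,0],"fingers":0}]'; python3 -m creep '[{"delta_pos":[0,0,0.003],"turn":[0,0,0],"fingers":0},{"delta_pos":[0,0,0],"turn":[0,0,0],"fingers":0},{"delta_pos":[0,0,0],"turn":[0,0,0],"fingers":0}]'
```

```text
t: 32.9
tool_pos: [528.3, 312.9, 15.5]
tcp_rot: [[0.0, 1.0, 0.0], [1.0, -0.0, -0.0], [-0.0, 0.0, -1.0]]
ft_force: [0.9, -0.7, -0.9]
grip_width: 28.1
gripper_force: 66.1
t: 33.2
tool_pos: [528.8, 313.4, 13.0]
tcp_rot: [[0.0, 1.0, 0.001], [1.0, -0.0, 0.001], [0.001, 0.001, -1.0]]
ft_force: [-0.1, -0.7, 4.0]
grip_width: 27.8
gripper_force: 66.6
```

```bash
python3 -m creep '[{"delta_pos":[0,0,0],"turn":[0,0,0],"fingers":0.5},{"delta_pos":[0,0,0],"turn":[0,0,0],"fingers":0.5},{"delta_pos":[0,0,0],"turn":[0,0,0],"fingers":0.5},{"delta_pos":[0,0,-0.01],"turn":[0,0,0],"fingers":0.5},{"delta_pos":[0,0,-0.03],"turn":[0,0,0],"fingers":0.5},{"delta_pos":[0,0,-0.04],"turn":[0,0,0],"fingers":0.5},{"delta_pos":[0,0,-0.04],"turn":[0,0,0],"fingers":0.5},{"delta_pos":[-0.02,-0.01,-0.03],"turn":[0,0,0],"fingers":0.5},{"delta_pos":[-0.04,-0.03,-0.02],"turn":[0,0,0],"fingers":0.5},{"delta_pos":[0,0,0],"turn":[0,0,0],"fingers":0.5},{"delta_pos":[0,0,0],"turn":[0,0,0],"fingers":0.5}]'
python3 snap.py w15; for t in 190 210; do python3 white.py w15 $t; done
python3 - <<'E'
import pickle
from h import *
st,im=pickle.load(open('pics/w15.pkl','rb')); f=192/1
cam=st['tool_pos']+st['tcp_rot']@env.get_calibration('wrist')['tool_from_camera'][:3,3]; print('cam',cam)
q=project('wrist',[(480,318,4)],st)[0]; u,v=map(int,q); u0,v0=max(0,u-120),max(0,v-90)
print('crop origin',u0,v0); cv2.imwrite('pics/c15.png',cv2.resize(im[v0:v0+180,u0:u0+240,::-1],(800,600),interpolation=cv2.INTER_CUBIC))
E
```

```text
t: 34.3
tool_pos: [490.5, 254.8, 181.9]
tcp_rot: [[0.002, 1.0, 0.002], [1.0, -0.002, -0.001], [-0.001, 0.002, -1.0]]
ft_force: [0.2, 1.1, -0.6]
grip_width: 42.7
gripper_force: 0.0
34.3 [490.5 254.8 181.9] [[0.002, 1.0, 0.002], [1.0, -0.002, -0.001], [-0.001, 0.002, -1.0]] [ 0.1  0.3 -0.8  1.9  0.3  1.  -0.8] 42.67927797233162
circle 239 [431.1 324.3] R 28.76818224626246 [422.2 294.8] [461.1 353.7]
hex 773 [528.1 313.6] R 16.375922361263004 [506.7 291. ] [548.7 336.5]
circle 204 [431.  324.3] R 28.792613311949633 [423.4 294.8] [461.1 353.6]
hex 724 [528.1 313.6] R 16.24890305470398 [506.7 291. ] [547.7 336.5]
cam [491.  325.3 323. ]
crop origin 122 19
```

```bash
python3 -m creep '[{"delta_pos":[-0.025,0.003,0],"turn":[0,0,0],"fingers":0.5},{"delta_pos":[-0.045,0.005,0],"turn":[0,0,0],"fingers":0.5},{"delta_pos":[-0.045,0.005,0],"turn":[0,0,0],"fingers":0.5},{"delta_pos":[-0.045,0.005,0],"turn":[0,0,0],"fingers":0.5},{"delta_pos":[-0.045,0.005,0],"turn":[0,0,0],"fingers":0.5},{"delta_pos":[-0.045,0.005,0],"turn":[0,0,0],"fingers":0.5},{"delta_pos":[-0.045,0.005,0],"turn":[0,0,0],"fingers":0.5},{"delta_pos":[-0.045,0.005,0],"turn":[0,0,0],"fingers":0.5},{"delta_pos":[-0.045,0.005,0],"turn":[0,0,0],"fingers":0.5},{"delta_pos":[-0.045,0.006,0],"turn":[0,0,0],"fingers":0.5},{"delta_pos":[-0.045,0.006,0],"turn":[0,0,0],"fingers":0.5},{"delta_pos":[-0.045,0.006,0],"turn":[0,0,0],"fingers":0.5},{"delta_pos":[-0.045,0.006,0],"turn":[0,0,0],"fingers":0.5},{"delta_pos":[-0.04,0.006,0],"turn":[0,0,0],"fingers":0.5},{"delta_pos":[0,0,0],"turn":[0,0,0],"fingers":0.5},{"delta_pos":[0,0,0.04],"turn":[0,0,0],"fingers":0.5},{"delta_pos":[0,0,0.04],"turn":[0,0,0],"fingers":0.5},{"delta_pos":[0,0,0],"turn":[0,0,0],"fingers":0.5},{"delta_pos":[0,0,0],"turn":[0,0,0],"fingers":0.5}]'
python3 snap.py w16
python3 - <<'E'
import pickle
from h import *
st,im=pickle.load(open('pics/w16.pkl','rb')); g=cv2.cvtColor(im,cv2.COLOR_RGB2GRAY)
c0=project('wrist',[565,-354,17],st)[0]; h0=project('wrist',[564,-347,4],st)[0]; print(c0,h0)
u,v=map(int,c0); print(g[v-30:v+24:2,u-32:u+33:3])
E
```

```text
t: 36.25
tool_pos: [563.3, -347.6, 99.5]
tcp_rot: [[-0.001, 1.0, -0.002], [1.0, 0.001, 0.003], [0.003, -0.002, -1.0]]
ft_force: [0.5, 1.2, 0.4]
grip_width: 42.9
gripper_force: 0.0
36.25 [ 563.3 -347.6   99.5] [[-0.001, 1.0, -0.002], [1.0, 0.001, 0.003], [0.003, -0.002, -1.0]] [ 0.8  0.6 -0.5  1.6  0.3  1.   0.3] 42.87536377892171
[255.3 201.8] [254.1 188.8]
[[ 68  68  68  73  83  95 134 230 245 186 129 149 242 240 153 131 128 130
  131 129 132 131]
 [ 69  70  71  72  71  90 202 235 165 129 129 127 142 233 245 175 131 128
  129 127 131 131]
 [ 72  69  71  66 100 163 149 100 108 128 128 131 129 136 229 245 196 130
  128 130 131 131]
 [ 70  70  70  79 165 138  74  70  69 123 130 129 130 129 130 212 245 189
  130 131 130 126]
 [ 67  71  70  87 148  74  69  68  69  78 130 131 130 133 130 127 218 222
  130 131 129 132]
 [ 72  68  74  86 151  71  76  70  71  72  80 127 132 134 131 135 216 220
  135 136 136 136]
 [ 71  72  72  85 153  72  71  70  71  73  85 111 125 133 133 135 218 218
  133 133 132 134]
 [ 70  69  67  80 155  70  70  69  72  91 106 123 117 114 129 130 217 219
  133 130 129 1
[... 1071 characters left out ...]
4 102 107 145 148 146  79  70
   71  72  70  69]
 [ 69  68  70  66  67  68  87 138 145 149 136 132 142 148 143 117  70  68
   71  70  71  69]
 [ 69  69  69  69  69  69  68  82 130 149 147 148 148 145 102  71  69  68
   76  77  72  71]
 [ 72  68  71  70  72  69  68  68  74 120 145 147 136  92  70  72  71  70
  110 127 125  69]
 [ 69  71  70  65  68  69  71  70  68  71 109 125  78  68  73  72  68  72
  111 131 127  72]
 [ 73  72  71  71  67  67  68  72  73  71  73  70  74  68  69  71  74 103
  130 130 132  96]
 [ 71  69  68  72  69  66  73  69  72  70  72  70  72  68  71  76 104 126
  130 130 127 127]
 [ 70  70  67  70  70  69  70  69  70  68  65  68  70  69  72 118 127 130
  127 130 130 131]]
```

```bash
python3 -m creep '[{"delta_pos":[-0.007,0.001,0.03],"turn":[0,0,0],"fingers":0.5},{"delta_pos":[0,0,0.03],"turn":[0,0,0],"fingers":0.5},{"delta_pos":[0,0,0.02],"turn":[0,0,0],"fingers":0.5},{"delta_pos":[0,0,0.009],"turn":[0,0,0],"fingers":0.5},{"delta_pos":[0,0,0],"turn":[0,0,0],"fingers":0.5},{"delta_pos":[0,0,0],"turn":[0,0,0],"fingers":0},{"delta_pos":[0,0,0],"turn":[0,0,0],"fingers":0},{"delta_pos":[0,0,0],"turn":[0,0,0],"fingers":0},{"delta_pos":[0,0,0],"turn":[0,0,0],"fingers":0}]'
python3 -m creep '[{"delta_pos":[0,0,-0.008],"turn":[0,0,0],"fingers":0},{"delta_pos":[0.008,0,0],"turn":[0,0,0],"fingers":0},{"delta_pos":[0,0,0],"turn":[0,0,0],"fingers":0},{"delta_pos":[0,0,0],"turn":[0,0,0],"fingers":0}]'
```

```text
t: 37.2
tool_pos: [566.4, -357.0, 14.6]
tcp_rot: [[0.0, 1.0, 0.004], [1.0, -0.0, -0.002], [-0.002, 0.004, -1.0]]
ft_force: [-0.4, -0.2, 6.2]
grip_width: 21.5
gripper_force: 59.4
t: 37.6
tool_pos: [563.8, -347.0, 19.4]
tcp_rot: [[-0.001, 1.0, -0.001], [1.0, 0.001, 0.001], [0.001, -0.001, -1.0]]
ft_force: [0.7, 0.3, -0.2]
grip_width: 21.6
gripper_force: 58.8
```

```bash
python3 -m creep '[{"delta_pos":[-0.002,0,0.002],"turn":[0,0,0],"fingers":0},{"delta_pos":[0,0,0.002],"turn":[0,0,0],"fingers":0},{"delta_pos":[0,0,0],"turn":[0,0,0],"fingers":0},{"delta_pos":[0,0,0],"turn":[0,0,0],"fingers":0}]'; python3 -m creep '[{"delta_pos":[0,0,0.0015],"turn":[0,0,0],"fingers":0},{"delta_pos":[0,0,0],"turn":[0,0,0],"fingers":0},{"delta_pos":[0,0,0],"turn":[0,0,0],"fingers":0}]'
```

```text
t: 38.0
tool_pos: [563.9, -350.2, 15.5]
tcp_rot: [[0.001, 1.0, -0.001], [1.0, -0.001, 0.0], [0.0, -0.001, -1.0]]
ft_force: [-0.1, -0.0, -0.4]
grip_width: 21.2
gripper_force: 58.8
t: 38.3
tool_pos: [564.4, -350.3, 14.7]
tcp_rot: [[0.0, 1.0, 0.0], [1.0, -0.0, -0.0], [-0.0, 0.0, -1.0]]
ft_force: [0.4, -0.1, 2.2]
grip_width: 21.7
gripper_force: 59.0
```

```bash
python3 -m creep '[{"delta_pos":[0,0,0],"turn":[0,0,0],"fingers":0.45},{"delta_pos":[0,0,0],"turn":[0,0,0],"fingers":0.45},{"delta_pos":[0,0,0],"turn":[0,0,0],"fingers":0.45},{"delta_pos":[0,0,-0.01],"turn":[0,0,0],"fingers":0.45},{"delta_pos":[0,0,-0.03],"turn":[0,0,0],"fingers":0.45},{"delta_pos":[0,0,-0.04],"turn":[0,0,0],"fingers":0.45},{"delta_pos":[-0.02,-0.02,-0.04],"turn":[0,0,0],"fingers":0.45},{"delta_pos":[-0.03,-0.03,-0.03],"turn":[0,0,0],"fingers":0.45},{"delta_pos":[-0.02,-0.02,-0.03],"turn":[0,0,0],"fingers":0.45},{"delta_pos":[0,0,0],"turn":[0,0,0],"fingers":0.45},{"delta_pos":[0,0,0],"turn":[0,0,0],"fingers":0.45}]'
python3 snap.py w17
python3 - <<'E'
import pickle
from h import *
out=[]
for n,c in(('w15',(480,318,4)),('w17',(486,-347,4))):
    st,im=pickle.load(open(f'pics/{n}.pkl','rb'))
    cam=st['tool_pos']+st['tcp_rot']@env.get_calibration('wrist')['tool_from_camera'][:3,3]
    u,v=map(int,project('wrist',[c],st)[0]); u0,v0=max(0,u-100),max(0,v-75); print(n,'cam',cam,'crop origin',u0,v0)
    out.append(cv2.resize(im[v0:v0+150,u0:u0+200,::-1],(400,300),interpolation=cv2.INTER_CUBIC))
cv2.imwrite('pics/fin.png',cv2.resize(np.hstack(out),(800,300)))
E
```

```text
t: 39.4
tool_pos: [495.1, -420.3, 195.0]
tcp_rot: [[0.003, 1.0, 0.002], [1.0, -0.003, -0.002], [-0.002, 0.002, -1.0]]
ft_force: [0.7, 1.1, -1.3]
grip_width: 38.4
gripper_force: 0.0
39.4 [ 495.1 -420.3  195. ] [[0.003, 1.0, 0.002], [1.0, -0.003, -0.002], [-0.002, 0.002, -1.0]] [ 1.   0.5 -0.5  1.6  0.2  1.1  0.5] 38.39415474530468
w15 cam [491.  325.3 323. ] crop origin 142 34
w17 cam [ 495.7 -349.6  336.1] crop origin 144 25
```

View pics/fin.png

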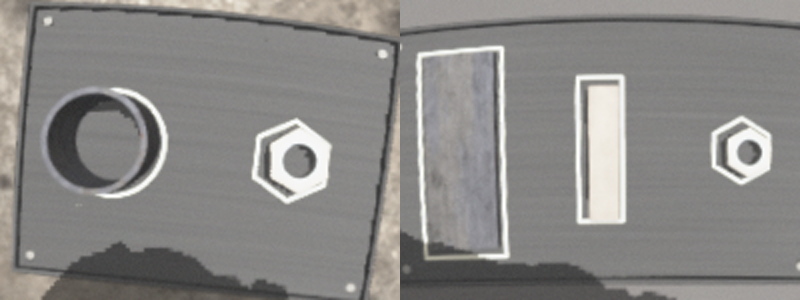

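The montage shows both trays. Left: pipe rim centre (95,140), large nut (299,160) in its hexagon. Right: flat bar, square bar (604,152) and small nut (749,151), all inside their outlines. I check the pipe and nuts in numbers before handing in.

Run:
```python
import pickle
from h import *
st,_=pickle.load(open('pics/w15.pkl','rb')); g=lambda u,v:(142+u/2,34+v/2)
print('pipe',cast('wrist',[g(95,140)],59,st),'vs 431,324; nut',cast('wrist',[g(299,160)],20,st),cast('wrist',[g(291,160)],4,st))
st,_=pickle.load(open('pics/w17.pkl','rb')); g=lambda u,v:(144+(u-400)/2,25+v/2)
print('small',cast('wrist',[g(749,151)],17,st),cast('wrist',[g(741,150)],4,st),'sq',cast('wrist',[g(604,152)],20,st),cast('wrist',[g(600,149)],4,st),'flat',cast('wrist',[g(460,152)],12,st),cast('wrist',[g(463,153)],4,st))
```

```text
pipe [[434.3 325.7  59. ]] vs 431,324; nut [[529.9 314.4  20. ]] [[527.6 313.8   4. ]]
small [[ 565.8 -346.1   17. ]] [[ 564.1 -345.5    4. ]] sq [[ 488.1 -347.9   20. ]] [[ 485.5 -346.1    4. ]] flat [[ 408.6 -345.3   12. ]] [[ 408.2 -345.9    4. ]]
```

All parts are within about 4 mm of their outline centres, and the arm is clear.

```bash
python3 -c "
from plant import env
print(env.job_done())"
```

```text
the job is handed in; nothing more can be done
None
```

Both weld kits are made up and handed in at about 39 s of robot time: the last images showed all five parts released and within about 4 mm of their outline centres, but the hand-in returned no verdict.

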